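Set out the courtyard candles from the lidded caddy

ROBOT

A 6-joint arm with a two-finger parallel gripper is mounted at the origin on the work surface. World frame = base frame: x ahead of the robot, y to its left, z up, the work surface at z = 0. Lengths are in m, angles in rad, forces in N, time in s.
With the tool pointing down it reaches from about 0.25 to 0.8 m from the base axis. Payload 8.5 kg.
Tool frame: the origin (TCP) lies at the very end of the fingers, on their centre line; the grasp point (between the pads) lies 19 mm behind it; z points along the fingers, y is the line along which they close (so a half turn about z gives the same grasp; the last joint's range is limited). The gripper opens to 85 mm and grips with 20 to 120 N. Pads are 22 mm wide; open, the fingers measure 114 mm over their backs; the gripper's body (76 mm by 85 mm) begins 54 mm behind the grasp point. The pads swing forward as they close: fully open they stand 13 mm farther back than shut.
Start: joints at [-1.231, 0.238, -0.013, 1.319, 0, 1.571], TCP at [0.175, -0.495, 0.231] pointing down, gripper open.
Joint ranges: [-2.66, 2.66], [-1.03, 1.9], [-1.14, 1.46], [-1.82, 2.27], [-1.45, 1.34], [-3.14, 3.14]. Speed limits (rad/s): [2.22, 2.22, 2.79, 3.14, 3.14, 3.14].

INTERFACE

Orientations are given as a unit quaternion [w, x, y, z].
In Python, from rig import telemetry, cams, job gives the robot as it stands.
- The arm moves only by the tool step_arm, never from a script. Its argument "moves" is one flat list of numbers, 7 for each row, row after row: the closure, from 0 (fully open) to 1 (shut), then the shift along the world's x, y, z each as a share of 0.1 m, from -1 to 1, then the turn, a rotation vector about the world's x, y, z each as a share of pi/2 rad, from -1 to 1. A call has 1 to 10 rows; each row is the pose to reach, as a shift and turn from the pose commanded when the call began; what a row does not reach only later rows make up. A row lasts 1/10 s, in which the tool goes at most 50 mm and 8.59 degrees, less where a joint would pass 70% of its speed; a pose out of reach is approached as far as the arm can. A call with a number of a shift or a turn outside -1 to 1 is refused whole. A call with a gripper value outside its range is refused whole. The fingers move at their own pace and stop on an object; "newtons" is the grip in N (left out, the last holds). Time passes only in rows, so rows that repeat a pose let the fingers close. It gives the time, the measured TCP pose, the force, the opening and the grip force at its end, in the units of the state.
- telemetry.state(): the state, without advancing time (a new reading comes with each control period).
- cams.camera(name): name is "side" or "top"; returns the picture (480x640x3 uint8, red, green, blue); there is no depth.
- cams.camera_params(name): a dict with "vfov" (degrees; the focal length in pixels is half the picture's height over the tangent of half this angle, whatever the lens; pixels are square), "cx", "cy" (the principal point, pixels), "world_to_cam" (4x4, takes a point from world to camera coordinates). Camera axes: x right, y down, z forward; pixel columns grow to the right and rows downward; lengths in m; the calibration is good to about 2 mm. A picture is of the moment at which its call begins. camera_params takes no time and is no camera call.
- job.close_job(): hands the job in; it is judged then, once.
The state is a dict: "time": time; "joints": joint angles; "joint_vel": joint speeds; "joint_torque": joint torques, N m; "eef_pos": TCP position; "tcp_rot": TCP orientation; "contact_force": force on the tool from outside, world axes, zero at the start; "wrist_torque": the same for the moment, N m; "grip_width": opening from 0.0 (shut) to 1.0 (fully open); "grip_force": force on a finger pad.
Only numpy, scipy, OpenCV 4.12 (cv2) and the standard library are available. Lean on these libraries where they do the work, as an engineer would, in place of code of your own. Each camera call takes 0.05 s, during which the arm holds its last target. There are 200 camera calls.

TASK

Lift the lid off the copper caddy by its knob and lay it flat on the table, knob up, clear of the caddy; then take out every candle and stand them all upright on the cedar shelf in one straight side-by-side row along the middle of the board, each less than a candle's width from a neighbour. Then put the lid back on the empty caddy so that it sits fully home. Set lid and candles down gently, dropping nothing and tipping no candle over, and leave the things on the tea tray alone.

Things in the scene. Friction and masses are not known exactly. Their poses are not given: they have to be found in the camera images.
- caddy: Fixed round copper-coloured hammered aluminium caddy (open-topped tin), 230 mm across outside, 60 mm tall, wall 5 mm thick (clear inside radius 108 mm), floor 6 mm thick. The candles stand on its floor, the lid closes it at the start. Origin: centre of its underside, on the table; z up
- lid: Loose matching copper-coloured lid of the caddy, 236 mm across, about 0.34 kg. Origin: centre of the underside of its flat locating ring (206 mm across, 6 mm deep below the flange, about 4 mm play all round inside the wall); lid z points up through the knob. Seated on the caddy the origin lies 54 mm above the caddy's underside; lying knob-up on the table it lies at table height. The dome rises to 29 mm above the origin
- lid_knob (a point): Middle of the lid's brass knob, 60 mm above the lid's origin on its axis: a round knob 32 mm across and 20 mm tall, on an 21 mm long, 16 mm thick neck above the dome
- shelf: Fixed low cedar shelf, 360 mm long (its own x axis) by 130 mm wide (its own y axis), board top 90 mm above the table, with a 7 mm high, 8 mm thick rail along all four edges (clear board inside the rails 344 x 114 mm). It stands on one side of the table, the caddy on the other; the bare table between them has room for the lid. Origin: centre of its foot, on the table
- shelf_row (a point): Centre of the top face of the shelf's board; the shelf's long middle line runs through it along its x axis, y across the board, z up
- teapot: Steel teapot on the copper-coloured round tray (310 mm across, rim 11 mm high) that lies beyond the work area, about 110 mm across, 120 mm tall; not to be disturbed. Origin: centre of its underside
- sugar_bowl: Hexagonal blue ceramic sugar bowl on the tray, 76 mm across, 75 mm tall; not to be disturbed. Origin: centre of its underside
- wooden_box: Small wooden box with a partly drawn sliding lid, on the tray, 90 x 60 x 50 mm; not to be disturbed. Origin: centre of its underside
- candle1_center (a point): Centre (half-way up) of a candle: an amber etched glass filled with white wax, a solid upright cylinder 48 mm across and 44 mm tall, about 0.12 kg, heavy at the foot, z along its axis. Stands in the closed caddy at the start; may be absent (None)
- candle2_center (a point): Centre (half-way up) of a candle: a green etched glass filled with white wax, a solid upright cylinder 48 mm across and 44 mm tall, about 0.12 kg, heavy at the foot, z along its axis. Stands in the closed caddy at the start; may be absent (None)
- candle3_center (a point): Centre (half-way up) of a candle: an amber etched glass filled with white wax, a solid upright cylinder 48 mm across and 44 mm tall, about 0.12 kg, heavy at the foot, z along its axis. Stands in the closed caddy at the start; may be absent (None)
- candle4_center (a point): Centre (half-way up) of a candle: a green etched glass filled with white wax, a solid upright cylinder 48 mm across and 44 mm tall, about 0.12 kg, heavy at the foot, z along its axis. Stands in the closed caddy at the start; may be absent (None)
- candle5_center (a point): Centre (half-way up) of a candle: an amber etched glass filled with white wax, a solid upright cylinder 48 mm across and 44 mm tall, about 0.12 kg, heavy at the foot, z along its axis. Stands in the closed caddy at the start; may be absent (None)
Not all that is in view belongs to the job. What is shaped like the lid but purple is not meant.

How it is judged:
On the way, in this order (a step that is already met when the one before it is completed fails the run):
1. the lid lies flat on the table, knob up, clear of the caddy, let go and at rest (height (world z) of lid below 0.01 m and angle between lid's own z axis and vertical below 0.06 rad and horizontal distance between lid and caddy above 0.235 m and linear speed of lid below 0.02 m/s and contact force between the fingers and lid below 0.1 N), for 0.3 s.
2. every candle stands upright and let go on the shelf, in a row along the middle of the board, each less than a candle's width from a neighbour (y of candle1_center in the frame of shelf_row between -0.015 and 0.015 m and z of candle1_center in the frame of shelf_row between 0.017 and 0.027 m and angle between each of candle1_center, candle2_center, candle3_center, candle4_center, candle5_center's own z axis and vertical below 0.1 rad and y of candle2_center in the frame of shelf_row between -0.015 and 0.015 m and z of candle2_center in the frame of shelf_row between 0.017 and 0.027 m and y of candle3_center in the frame of shelf_row between -0.015 and 0.015 m and z of candle3_center in the frame of shelf_row between 0.017 and 0.027 m and y of candle4_center in the frame of shelf_row between -0.015 and 0.015 m and z of candle4_center in the frame of shelf_row between 0.017 and 0.027 m and y of candle5_center in the frame of shelf_row between -0.015 and 0.015 m and z of candle5_center in the frame of shelf_row between 0.017 and 0.027 m and (horizontal distance between candle1_center and candle2_center below 0.097 m or horizontal distance between candle1_center and candle3_center below 0.097 m or horizontal distance between candle1_center and candle4_center below 0.097 m or horizontal distance between candle1_center and candle5_center below 0.097 m) and (horizontal distance between candle2_center and candle1_center below 0.097 m or horizontal distance between candle2_center and candle3_center below 0.097 m or horizontal distance between candle2_center and candle4_center below 0.097 m or horizontal distance between candle2_center and candle5_center below 0.097 m) and (horizontal distance between candle3_center and candle1_center below 0.097 m or horizontal distance between candle3_center and candle2_center below 0.097 m or horizontal distance between candle3_center and candle4_center below 0.097 m or horizontal distance between candle3_center and candle5_center below 0.097 m) and (horizontal distance between candle4_center and candle1_center below 0.097 m or horizontal distance between candle4_center and candle2_center below 0.097 m or horizontal distance between candle4_center and candle3_center below 0.097 m or horizontal distance between candle4_center and candle5_center below 0.097 m) and (horizontal distance between candle5_center and candle1_center below 0.097 m or horizontal distance between candle5_center and candle2_center below 0.097 m or horizontal distance between candle5_center and candle3_center below 0.097 m or horizontal distance between candle5_center and candle4_center below 0.097 m) and contact force between the fingers and candle1 below 0.1 N and contact force between the fingers and candle2 below 0.1 N and contact force between the fingers and candle3 below 0.1 N and contact force between the fingers and candle4 below 0.1 N and contact force between the fingers and candle5 below 0.1 N), for 0.3 s.
At the end, for the whole second after the job is handed in: Every candle stands upright (0.1 rad) on the shelf, centre within 15 mm of the board's long middle line, each with another candle's centre within 97 mm; the lid sits on the caddy within 9 mm of centre, level (0.03 rad), origin 51 to 56.5 mm above the caddy's underside; all at rest (y of candle1_center in the frame of shelf_row between -0.015 and 0.015 m and z of candle1_center in the frame of shelf_row between 0.017 and 0.027 m and angle between each of candle1_center, candle2_center, candle3_center, candle4_center, candle5_center's own z axis and vertical below 0.1 rad and y of candle2_center in the frame of shelf_row between -0.015 and 0.015 m and z of candle2_center in the frame of shelf_row between 0.017 and 0.027 m and y of candle3_center in the frame of shelf_row between -0.015 and 0.015 m and z of candle3_center in the frame of shelf_row between 0.017 and 0.027 m and y of candle4_center in the frame of shelf_row between -0.015 and 0.015 m and z of candle4_center in the frame of shelf_row between 0.017 and 0.027 m and y of candle5_center in the frame of shelf_row between -0.015 and 0.015 m and z of candle5_center in the frame of shelf_row between 0.017 and 0.027 m and (horizontal distance between candle1_center and candle2_center below 0.097 m or horizontal distance between candle1_center and candle3_center below 0.097 m or horizontal distance between candle1_center and candle4_center below 0.097 m or horizontal distance between candle1_center and candle5_center below 0.097 m) and (horizontal distance between candle2_center and candle1_center below 0.097 m or horizontal distance between candle2_center and candle3_center below 0.097 m or horizontal distance between candle2_center and candle4_center below 0.097 m or horizontal distance between candle2_center and candle5_center below 0.097 m) and (horizontal distance between candle3_center and candle1_center below 0.097 m or horizontal distance between candle3_center and candle2_center below 0.097 m or horizontal distance between candle3_center and candle4_center below 0.097 m or horizontal distance between candle3_center and candle5_center below 0.097 m) and (horizontal distance between candle4_center and candle1_center below 0.097 m or horizontal distance between candle4_center and candle2_center below 0.097 m or horizontal distance between candle4_center and candle3_center below 0.097 m or horizontal distance between candle4_center and candle5_center below 0.097 m) and (horizontal distance between candle5_center and candle1_center below 0.097 m or horizontal distance between candle5_center and candle2_center below 0.097 m or horizontal distance between candle5_center and candle3_center below 0.097 m or horizontal distance between candle5_center and candle4_center below 0.097 m) and horizontal distance between lid and caddy below 0.009 m and z of lid in the frame of caddy between 0.051 and 0.0565 m and angle between lid's own z axis and vertical below 0.03 rad and linear speed of each of lid, candle1, candle2, candle3, candle4, candle5 below 0.02 m/s); the robot touches nothing.
It fails at once if a candle is tipped over (leans more than 0.8 rad) (angle between any of candle1_center, candle2_center, candle3_center, candle4_center, candle5_center's own z axis and vertical above 0.8 rad).
It fails at once if a candle is banged or pressed hard onto the shelf (more than 60 N) (contact force between any of candle1, candle2, candle3, candle4, candle5 and shelf above 60 N).
It fails at once if a candle is dropped onto the shelf (let go more than 18 mm above the board) ((contact force between the fingers and candle1 below 0.05 N and z of candle1_center in the frame of shelf_row above 0.04 m and x of candle1_center in the frame of shelf_row between -0.17 and 0.17 m and y of candle1_center in the frame of shelf_row between -0.06 and 0.06 m) or (contact force between the fingers and candle2 below 0.05 N and z of candle2_center in the frame of shelf_row above 0.04 m and x of candle2_center in the frame of shelf_row between -0.17 and 0.17 m and y of candle2_center in the frame of shelf_row between -0.06 and 0.06 m) or (contact force between the fingers and candle3 below 0.05 N and z of candle3_center in the frame of shelf_row above 0.04 m and x of candle3_center in the frame of shelf_row between -0.17 and 0.17 m and y of candle3_center in the frame of shelf_row between -0.06 and 0.06 m) or (contact force between the fingers and candle4 below 0.05 N and z of candle4_center in the frame of shelf_row above 0.04 m and x of candle4_center in the frame of shelf_row between -0.17 and 0.17 m and y of candle4_center in the frame of shelf_row between -0.06 and 0.06 m) or (contact force between the fingers and candle5 below 0.05 N and z of candle5_center in the frame of shelf_row above 0.04 m and x of candle5_center in the frame of shelf_row between -0.17 and 0.17 m and y of candle5_center in the frame of shelf_row between -0.06 and 0.06 m)).
It fails at once if the lid is dropped (let go more than 25 mm above the table or above its seat on the caddy) (contact force between the fingers and lid below 0.05 N and height (world z) of lid above 0.025 m and not (horizontal distance between lid and caddy below 0.12 m and z of lid in the frame of caddy below 0.079 m)).
It fails at once if the teapot, sugar bowl or wooden box is moved by more than 15 mm (distance of any of teapot, sugar_bowl, wooden_box from where it was at the start of the episode above 0.015 m).
Of candle1, candle2, candle3, candle4, candle5 only 3 to 5 are there at a start; the rules pass over those that are not, and their reading is None.
At some moment in a run one of candle1, candle2, candle3, candle4, candle5 may be knocked a few centimetres aside while the robot is not near it.
It also fails if it takes over 210 s, if anything falls off the work surface, if the arm or the gripper's body presses on something with over 40 N, if the wrist force passes 120 N, or if a joint passes its speed limit or range.

## Working session

There is one attempt and no reset: what is moved stays moved. The work goes in short steps, Python scripts to look and compute and a tool call to move; the robot and the scene stay as the last step left them, time stands still between calls to the robot, and variables do not carry over. Pictures are saved under pics/ and viewed, at most 14 in all, crops included, and the job is handed in when it is done.

Besides the shell and the picture viewer there is one more tool, called after "Request:" as name(argument=value, ...) on one line, values as JSON. step_arm: Moves the arm, as the interface text tells. Shift numbers are shares of 0.1 m and turn numbers shares of pi/2 rad, none past 1 either way. Its arguments: {"type":"object","properties":{"moves":{"type":"array"},"newtons":{"type":"number"}},"required":["moves"]}

```bash
mkdir -p pics; ls
cat > h.py <<'E'
import numpy as np, cv2
from rig import telemetry, cams, job
def shot(n,save=None):
    im=cams.camera(n)
    if save: cv2.imwrite('pics/'+save,im[:,:,::-1])
    return im
def ray(n,u,v):
    p=cams.camera_params(n);f=240/np.tan(np.radians(p['vfov'])/2)
    T=np.array(p['world_to_cam']);R=T[:3,:3];c=-R.T@T[:3,3]
    d=R.T@np.array([(u-p['cx'])/f,(v-p['cy'])/f,1.]);return c,d
def onz(n,u,v,z):
    c,d=ray(n,u,v);return c+d*(z-c[2])/d[2]
def pix(n,P):
    p=cams.camera_params(n);f=240/np.tan(np.radians(p['vfov'])/2)
    T=np.array(p['world_to_cam']);q=T[:3,:3]@np.array(P)+T[:3,3]
    return np.array([p['cx']+f*q[0]/q[2],p['cy']+f*q[1]/q[2]])
E
python3 - <<'E'
from h import *
shot('top','t0.png');shot('side','s0.png')
for n in('top','side'):
    p=cams.camera_params(n);print(n,p['vfov'],p['cx'],p['cy'],ray(n,320,240))
print(telemetry.state())
E
```

```text
pics
top 53.882059715095544 319.36935597164205 234.9177840905377 (array([ 0.34721438, -0.09698427,  1.26584089]), array([ 0.11511828, -0.02964857, -0.99296846]))
side 50.23959496294269 315.2900692928696 233.6593140370288 (array([0.24491636, 0.74627767, 1.06651197]), array([ 0.17694292, -0.64954541, -0.73960805]))
{'time': 0.1, 'joints': array([-1.23097030e+00,  2.38727490e-01, -1.41438238e-02,  1.31920733e+00,
       -1.36270433e-05,  1.57077558e+00]), 'joint_vel': array([-0.00094451, -0.00169137,  0.00160531, -0.0021145 , -0.00183753,
        0.00055368]), 'joint_torque': array([ 9.47657427e-04, -5.39719820e+01,  3.46998811e+01,  1.33857885e-02,
        3.53814198e-05, -4.49202957e-06]), 'eef_pos': array([ 0.17486947, -0.49463524,  0.23074857]), 'tcp_rot': array([-6.30776363e-04,  9.85597522e-01,  1.69106808e-01, -1.15126904e-04]), 'contact_force': array([-0.16583262, -0.29875858, -0.09912067]), 'wrist_torque': array([ 0.00060476, -0.02200754,  0.0101276 ]), 'grip_force': 0.0, 'grip_width': 1.0010096152872214}
```

View pics/t0.png

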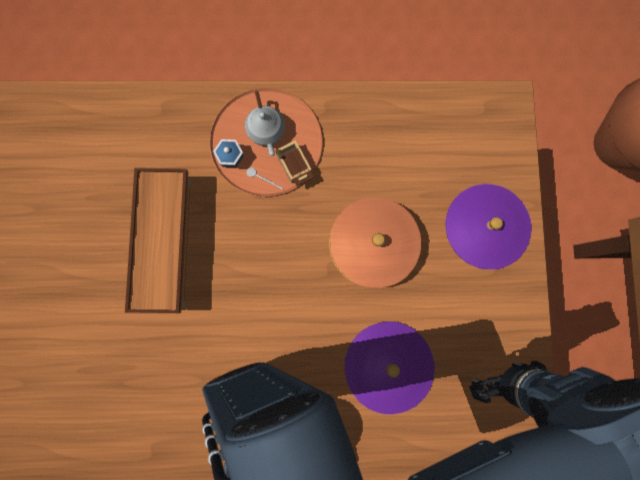

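View pics/s0.png

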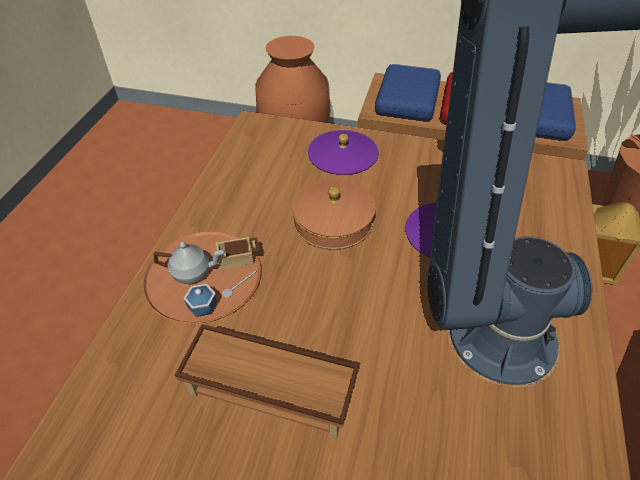

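The top view shows the copper lid around (376,242) with its knob at (378,240), the shelf at (127–187, 168–312), and two purple decoys. The side view shows the knob at (334,193) and the shelf rim corners. Next I'll measure these.

Run:
```python
from h import *
t=cv2.imread('pics/t0.png');s=cv2.imread('pics/s0.png')
def comp(mask,u,v):
    n,l,st,ce=cv2.connectedComponentsWithStats(mask.astype(np.uint8))
    k=l[v,u]; return (l==k)&(k>0),st[k],ce[k]
# knob: yellowish hue
for n,im,(u,v) in(('top',t,(378,240)),('side',s,(334,193))):
    h=cv2.cvtColor(im,cv2.COLOR_BGR2HSV);print(n,h[v,u],h[v+25,u])
    m=(h[...,0]>=16)&(h[...,0]<32)&(h[...,1]>100)
    M,st,ce=comp(m,u,v);print('knob',st,ce)
    globals()['k'+n]=ce
A=[ray('top',*ktop),ray('side',*kside)]
M=sum(np.eye(3)-np.outer(d,d)/(d@d) for c,d in A);b=sum((np.eye(3)-np.outer(d,d)/(d@d))@c for c,d in A)
P=np.linalg.solve(M,b);print('knob xyz',P,[pix('top',P)-ktop,pix('side',P)-kside])
print('knob at z.114',onz('top',*ktop,.114),onz('side',*kside,.114))
# lid disk
h=cv2.cvtColor(t,cv2.COLOR_BGR2HSV);m=((h[...,0]<=10)&(h[...,1]>100)).astype(np.uint8);m=cv2.morphologyEx(m,cv2.MORPH_OPEN,np.ones((5,5)))
M,st,ce=comp(m,355,242);c=max(cv2.findContours(M.astype(np.uint8),0,2)[0],key=cv2.contourArea)
print('disk',st,cv2.minEnclosingCircle(c));(u,v),r=cv2.minEnclosingCircle(c);print(onz('top',u,v,.062))
# shelf rim dark
m=((h[...,2]<95)&(h[...,1]>90)).astype(np.uint8);m[:, :120]=0;m[:,190:]=0;m[:160]=0;m[320:]=0
c=max(cv2.findContours(m,0,2)[0],key=cv2.contourArea);r=cv2.minAreaRect(c);print('shelf',r)
B=np.array([onz('top',*p,.097) for p in cv2.boxPoints(r)]);print(B,B.mean(0))
for i in range(4):print(np.linalg.norm(B[i]-B[i-1]),np.arctan2(*(B[i]-B[i-1])[1::-1]))
h=cv2.cvtColor(s,cv2.COLOR_BGR2HSV)
for q in[(204,327),(358,367),(346,419),(178,377)]:print('side corner',onz('side',*q,.097))
```

```text
top [ 18 151 202] [  9 149 211]
knob [372 234  13  12 127] [378.28346457 239.47244094]
side [ 20 138 190] [ 11 134 188]
knob [328 187  12  16 142] [333.71830986 193.9084507 ]
knob xyz [ 0.48216211 -0.27677493  0.10278947] [array([-0.03463149, -0.21570222]), array([0.19408334, 0.02718976])]
knob at z.114 [ 0.48032513 -0.27511104  0.114     ] [ 0.47994396 -0.26485004  0.114     ]
disk [ 331  198   90   90 6269] ((375.1441650390625, 242.3895721435547), 45.91935348510742)
[ 0.47887511 -0.27480891  0.062     ]
shelf ((157.5, 240.5), (143.0, 63.0), 90.0)
[[0.66819782 0.353021   0.097     ]
 [0.66695307 0.19584336 0.097     ]
 [0.31063336 0.18892603 0.097     ]
 [0.31307395 0.3402579  0.097     ]] [0.48971455 0.26951207 0.097     ]
0.3553531565409512 0.03592438938089489
0.15718256227946556 -1.5787155667421484
0.35638684486945377 -3.12218182004402
0.15135154411407298 1.5546703745692811
side corner [0.65985451 0.21167656 0.097     ]
side corner [0.30908664 0.22075967 0.097     ]
side corner [0.30870084 0.33510833 0.097     ]
side corner [0.6630958  0.33709411 0.097     ]
```

Request:
step_arm(moves=[0, 0.5, 0.37, 0, 0, 0, 0, 0, 1, 0.74, 0, 0, 0, 0, 0, 1, 0.74, 0, 0, 0, 0, 0, 1, 0.74, 0, 0, 0, 0], newtons=40)

```text
time: 0.5
eef_pos: [0.2769, -0.4191, 0.2311]
tcp_rot: [-0.0, 0.985, 0.171, 0.0]
contact_force: [0.3, -0.2, -0.3]
grip_width: 1.002
grip_force: 0.0
```

Request:
step_arm(moves=[0, 0.5, 0.37, 0, 0, 0, 0, 0, 1, 0.74, 0, 0, 0, 0, 0, 1, 0.74, 0, 0, 0, 0, 0, 1, 0.74, 0, 0, 0, 0])

```text
time: 0.9
eef_pos: [0.3766, -0.3457, 0.2309]
tcp_rot: [-0.0, 0.985, 0.171, 0.0]
contact_force: [-0.6, -0.1, -0.5]
grip_width: 1.001
grip_force: 0.0
```

Request:
step_arm(moves=[0, 0.5, 0.37, 0, 0, 0, 0, 0, 1, 0.74, 0, 0, 0, 0, 0, 1, 0.74, 0, 0, 0, 0, 0, 1, 0.74, 0, 0, 0, 0])

```text
time: 1.3
eef_pos: [0.4764, -0.2722, 0.2306]
tcp_rot: [-0.0, 0.985, 0.17, -0.0]
contact_force: [1.2, -0.5, 0.5]
grip_width: 1.0
grip_force: 0.0
```

Request:
step_arm(moves=[0, 0.05, -0.01, -0.3, 0, 0, 0, 0, 0.05, -0.01, -0.6, 0, 0, 0, 0, 0.05, -0.01, -0.8, 0, 0, 0, 0, 0.05, -0.01, -0.8, 0, 0, 0, 0, 0.05, -0.01, -0.8, 0, 0, 0])

```text
time: 1.8
eef_pos: [0.4791, -0.2749, 0.1517]
tcp_rot: [-0.0, 0.986, 0.168, -0.0]
contact_force: [0.9, -0.6, -0.3]
grip_width: 1.003
grip_force: 0.0
```

Run:
```python
from h import *
a=shot('top');b=shot('side')
cv2.imwrite('pics/p1.png',np.hstack([cv2.resize(a[150:340,280:480],(400,380)),cv2.resize(b[80:270,240:440],(400,380))])[:,:,::-1])
print(telemetry.state()['eef_pos'],cams.camera_params('top').keys())
```

```text
[ 0.48014014 -0.27497408  0.15265012] dict_keys(['vfov', 'cx', 'cy', 'world_to_cam'])
```

View pics/p1.png

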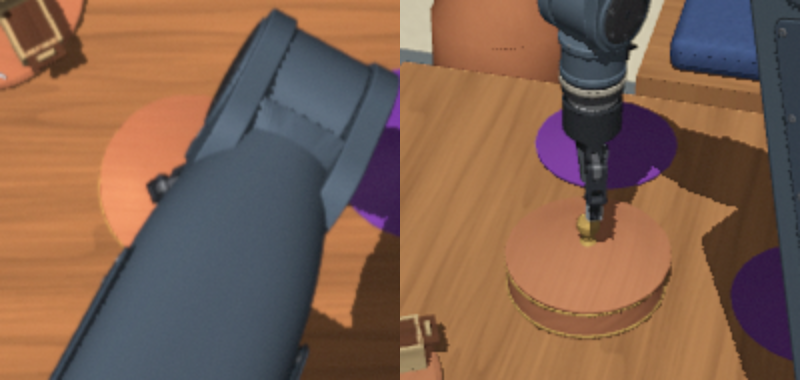

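The crop shows the open fingers straddling the knob; the near finger is offset to the right, as its yaw would predict. I'll descend and grip.

Request:
step_arm(moves=[0, 0, 0, -0.3, 0, 0, 0, 0, 0, 0, -0.57, 0, 0, 0, 0, 0, 0, -0.57, 0, 0, 0, 0.5, 0, 0, -0.57, 0, 0, 0, 1, 0, 0, -0.57, 0, 0, 0, 1, 0, 0, -0.57, 0, 0, 0, 1, 0, 0, -0.57, 0, 0, 0, 1, 0, 0, -0.57, 0, 0, 0, 1, 0, 0, -0.57, 0, 0, 0], newtons=60)

```text
time: 2.8
eef_pos: [0.4808, -0.2745, 0.0958]
tcp_rot: [0.001, 0.986, 0.169, 0.001]
contact_force: [0.1, 0.2, 7.0]
grip_width: 0.358
grip_force: 58.7
```

Request:
step_arm(moves=[1, 0, 0, 0.05, 0, 0, 0, 1, 0, 0, 0.1, 0, 0, 0, 1, 0, 0, 0.2, 0, 0, 0, 1, 0, 0, 0.3, 0, 0, 0, 1, 0, 0, 0.4, 0, 0, 0, 1, 0, 0, 0.4, 0, 0, 0])

```text
time: 3.4
eef_pos: [0.4809, -0.2744, 0.1361]
tcp_rot: [0.001, 0.986, 0.169, 0.001]
contact_force: [0.1, 0.8, -4.3]
grip_width: 0.356
grip_force: 59.5
```

Run:
```python
from h import *
b=shot('side')
cv2.imwrite('pics/p2.png',cv2.resize(b[80:270,240:440],(400,380))[:,:,::-1])
t=shot('top');cv2.imwrite('pics/t1.png',t[:,:,::-1])
h=cv2.cvtColor(t[:,:,::-1].copy(),cv2.COLOR_BGR2HSV);
# shelf rim dark edges, per-row
for v in range(180,306,12):
    r=np.where((h[v,115:195,2]<110))[0]+115
    g=t[v,110:200].astype(int).sum(1);print(v,r.min() if len(r) else 0,r.max() if len(r) else 0,list(r[:6]),list(r[-6:]))
```

```text
180 134 194 [np.int64(134), np.int64(135), np.int64(136), np.int64(137), np.int64(138), np.int64(184)] [np.int64(189), np.int64(190), np.int64(191), np.int64(192), np.int64(193), np.int64(194)]
192 133 194 [np.int64(133), np.int64(134), np.int64(135), np.int64(136), np.int64(137), np.int64(138)] [np.int64(189), np.int64(190), np.int64(191), np.int64(192), np.int64(193), np.int64(194)]
204 133 194 [np.int64(133), np.int64(134), np.int64(135), np.int64(136), np.int64(137), np.int64(182)] [np.int64(189), np.int64(190), np.int64(191), np.int64(192), np.int64(193), np.int64(194)]
216 132 194 [np.int64(132), np.int64(133), np.int64(134), np.int64(135), np.int64(136), np.int64(182)] [np.int64(189), np.int64(190), np.int64(191), np.int64(192), np.int64(193), np.int64(194)]
228 131 194 [np.int64(131), np.int64(132), np.int64(133), np.int64(134), np.int64(135), np.int64(136)] [np.int64(189), np.int64(190), np.int64(191), np.int64(192), np.int64(193), np.int64(194)]
240 130 194 [np.int64(130), np.int64(131), np.int64(132), np.int64(133), np.int64(134), np.int64(180)] [np.int64(189), np.int64(19
[... 333 characters left out ...]
.int64(133), np.int64(179)] [np.int64(189), np.int64(190), np.int64(191), np.int64(192), np.int64(193), np.int64(194)]
276 128 194 [np.int64(128), np.int64(129), np.int64(130), np.int64(131), np.int64(178), np.int64(179)] [np.int64(189), np.int64(190), np.int64(191), np.int64(192), np.int64(193), np.int64(194)]
288 127 194 [np.int64(127), np.int64(128), np.int64(129), np.int64(130), np.int64(131), np.int64(177)] [np.int64(189), np.int64(190), np.int64(191), np.int64(192), np.int64(193), np.int64(194)]
300 126 194 [np.int64(126), np.int64(127), np.int64(128), np.int64(129), np.int64(130), np.int64(131)] [np.int64(189), np.int64(190), np.int64(191), np.int64(192), np.int64(193), np.int64(194)]
```

View pics/p2.png

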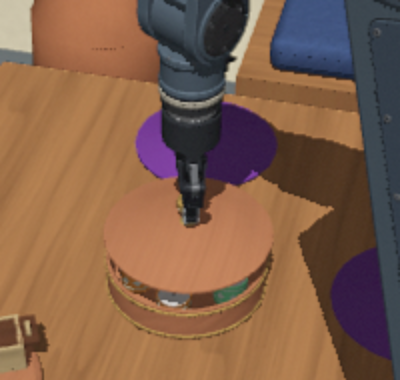

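The lid came up level, and the candles show below it (a green one and a whitish top). I'll carry it to about (0.40, 0.02).

Request:
step_arm(moves=[1, 0, 0, 0.15, 0, 0, 0, 1, 0, 0, 0.3, 0, 0, 0, 1, 0, 0.1, 0.45, 0, 0, 0, 1, 0, 0.25, 0.55, 0, 0, 0, 1, 0, 0.45, 0.6, 0, 0, 0, 1, -0.05, 0.65, 0.6, 0, 0, 0, 1, -0.1, 0.85, 0.6, 0, 0, 0, 1, -0.15, 1, 0.6, 0, 0, 0])

```text
time: 4.3
eef_pos: [0.4643, -0.1722, 0.1939]
tcp_rot: [-0.0, 0.986, 0.169, -0.0]
contact_force: [-0.1, -0.7, -3.3]
grip_width: 0.355
grip_force: 59.9
```

Request:
step_arm(moves=[1, -0.05, 0.2, 0, 0, 0, 0, 1, -0.1, 0.4, 0, 0, 0, 0, 1, -0.15, 0.6, 0, 0, 0, 0, 1, -0.2, 0.8, 0, 0, 0, 0, 1, -0.3, 1, 0, 0, 0, 0])

```text
time: 4.8
eef_pos: [0.4347, -0.0728, 0.194]
tcp_rot: [-0.0, 0.986, 0.169, -0.0]
contact_force: [0.1, 0.1, -3.1]
grip_width: 0.353
grip_force: 59.9
```

Request:
step_arm(moves=[1, -0.1, 0.2, 0, 0, 0, 0, 1, -0.2, 0.4, 0, 0, 0, 0, 1, -0.25, 0.6, 0, 0, 0, 0, 1, -0.3, 0.8, 0, 0, 0, 0, 1, -0.35, 0.9, 0, 0, 0, 0, 1, -0.35, 0.95, 0, 0, 0, 0, 1, -0.35, 0.95, 0, 0, 0, 0])

```text
time: 5.5
eef_pos: [0.4, 0.0214, 0.1943]
tcp_rot: [0.0, 0.986, 0.17, 0.0]
contact_force: [-0.6, -0.6, -3.2]
grip_width: 0.357
grip_force: 59.9
```

Request:
step_arm(moves=[1, 0, 0, -0.15, 0, 0, 0, 1, 0, 0, -0.35, 0, 0, 0, 1, 0, 0, -0.55, 0, 0, 0, 1, 0, 0, -0.75, 0, 0, 0, 1, 0, 0, -0.9, 0, 0, 0, 1, 0, 0, -1, 0, 0, 0, 1, 0, 0, -1, 0, 0, 0])

```text
time: 6.2
eef_pos: [0.3994, 0.0205, 0.0933]
tcp_rot: [-0.0, 0.986, 0.169, -0.001]
contact_force: [0.5, 0.7, -2.9]
grip_width: 0.352
grip_force: 60.0
```

Run:
```python
from h import *
for v,a,b in((180,133.5,183.5),(240,129.7,179.7),(300,125.7,175.7)):
    print(onz('top',a,v,.097),onz('top',b,v,.097))
b=shot('side','s3.png');t=shot('top','t3.png');print(telemetry.state()['eef_pos'])
```

```text
[0.63974583 0.33340736 0.097     ] [0.63867939 0.20901864 0.097     ]
[0.48838964 0.33753558 0.097     ] [0.48691237 0.21517778 0.097     ]
[0.34186295 0.34201252 0.097     ] [0.34000144 0.22162305 0.097     ]
[0.40029355 0.02079212 0.09457225]
```

View pics/s3.png

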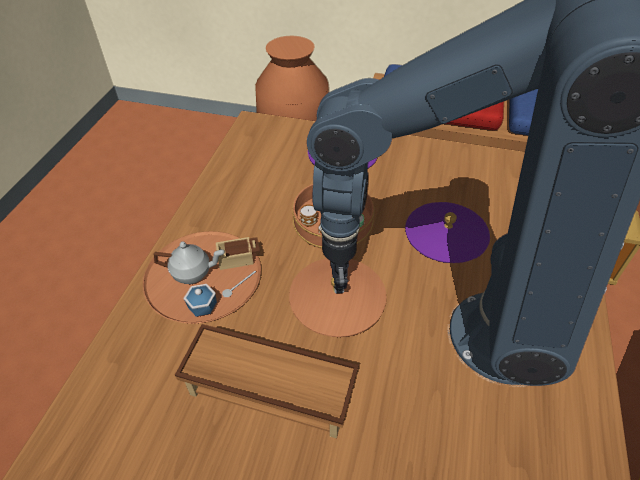

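View pics/t3.png

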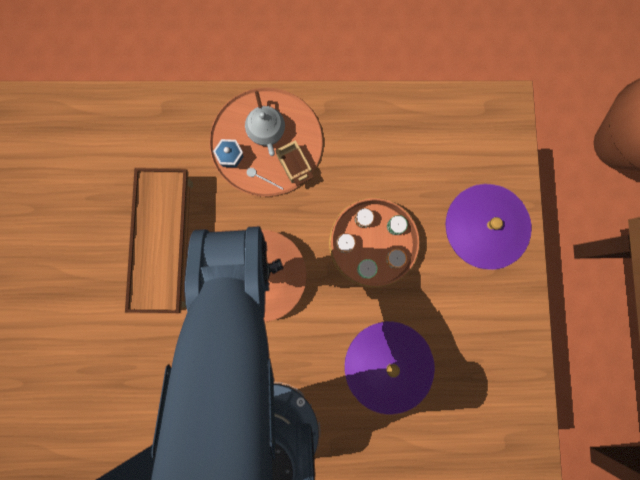

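The lid is held level above bare table at top-view pixel (275,267). All five candles stand in the caddy, at about (365,218), (399,226), (346,242), (398,258) and (368,269). The way down is clear, so I'll lower the lid.

Request:
step_arm(moves=[1, 0, 0, -0.15, 0, 0, 0, 1, 0, 0, -0.3, 0, 0, 0, 1, 0, 0, -0.4, 0, 0, 0, 1, 0, 0, -0.46, 0, 0, 0, 1, 0, 0, -0.49, 0, 0, 0, 1, 0, 0, -0.51, 0, 0, 0, 1, 0, 0, -0.52, 0, 0, 0, 1, 0, 0, -0.52, 0, 0, 0])

```text
time: 7.1
eef_pos: [0.4002, 0.0211, 0.0425]
tcp_rot: [-0.0, 0.986, 0.169, 0.0]
contact_force: [0.1, 0.2, -3.4]
grip_width: 0.356
grip_force: 60.0
```

Request:
step_arm(moves=[0.5, 0, 0, 0, 0, 0, 0, 0.3, 0, 0, 0, 0, 0, 0, 0, 0, 0, 0, 0, 0, 0, 0, 0, 0, 0, 0, 0, 0, 0, 0, 0, 0.2, 0, 0, 0, 0, 0, 0, 0.5, 0, 0, 0, 0, 0, 0, 1, 0, 0, 0, 0, 0, 0, 1, 0, 0, 0])

```text
time: 7.9
eef_pos: [0.4029, 0.0212, 0.1472]
tcp_rot: [0.0, 0.986, 0.169, 0.004]
contact_force: [-0.2, 1.0, -0.1]
grip_width: 0.999
grip_force: 0.0
```

```bash
cat > c.py <<'E'
from h import *
t=shot('top');h=cv2.cvtColor(t,cv2.COLOR_RGB2HSV)
# white-ish wax tops: low saturation
m=((h[...,1]<75)&(h[...,2]>60)).astype(np.uint8)
k=np.zeros_like(m);cv2.circle(k,(375,243),44,1,-1);m*=k
m=cv2.morphologyEx(m,cv2.MORPH_OPEN,np.ones((3,3)))
n,l,st,ce=cv2.connectedComponentsWithStats(m)
C=np.array([.480,-.274])
for i in range(1,n):
    if st[i,4]>40:
        c=max(cv2.findContours((l==i).astype(np.uint8),0,2)[0],key=cv2.contourArea)
        (u,v),r=cv2.minEnclosingCircle(c)
        P=onz('top',u,v,.049);print(np.round([u,v,r],1),st[i,4],P.round(4),'r',np.linalg.norm(P[:2]-C).round(4),'ang',np.degrees(np.arctan2(*(P[:2]-C)[::-1])).round(1))
cv2.imwrite('pics/c.png',cv2.resize(t[190:300,320:430],(600,600))[:,:,::-1])
E
python3 c.py; python3 -c "
from h import *
print(telemetry.state()['eef_pos'])"
```

```text
[364.3 216.7   8.6] 226 [ 0.5482 -0.2503  0.049 ] r 0.0722 ang 19.2
[396.9 224.6  10.5] 306 [ 0.5265 -0.3352  0.049 ] r 0.0769 ang -52.8
[345.6 242.1   8.9] 230 [ 0.482  -0.1997  0.049 ] r 0.0743 ang 88.5
[396.8 257.8   8.1] 206 [ 0.4395 -0.3318  0.049 ] r 0.0706 ang -125.0
[366.7 268.4  10. ] 301 [ 0.4129 -0.2527  0.049 ] r 0.0704 ang 162.4
[0.40197346 0.02116324 0.1449547 ]
```

View pics/c.png

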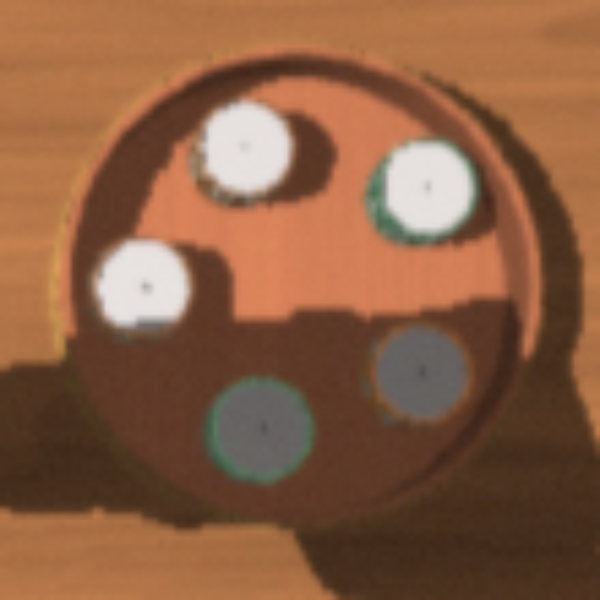

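The crop shows five upright candles. Their wicks are at crop (244,146), (428,187), (146,288), (422,372) and (264,428), and there is ample room between them. I'll compute exact centres.

Run:
```python
from h import *
s=telemetry.state();print(s['joints'].round(3),s['eef_pos'])
c=onz('top',320+307/5.4545,190+285/5.4545,.06);print('rim',c)
C=np.array([.480,-.2745])
for n,x,y in(('A',244,146),('B',428,187),('C',146,288),('D',422,372),('E',264,428)):
    P=onz('top',320+x/5.4545-.4,190+y/5.4545-.4,.05)[:2];d=P-C
    print(n,P.round(4),'r',np.hypot(*d).round(3),'tangent',(np.degrees(np.arctan2(d[1],d[0]))+90).round(1))
```

```text
[ 0.053  0.077 -0.444  1.045  0.     2.854] [0.40197346 0.02116324 0.1449547 ]
rim [ 0.47941863 -0.27806377  0.06      ]
A [ 0.549  -0.2503] r 0.073 tangent 109.4
B [ 0.5281 -0.3382] r 0.08 tangent 37.1
C [ 0.4811 -0.2016] r 0.073 tangent 179.2
D [ 0.4393 -0.3321] r 0.071 tangent -35.2
E [ 0.4138 -0.2561] r 0.069 tangent 254.5
```

Request:
step_arm(moves=[0.25, 0.2, -0.5, 0, 0, 0, 0.095, 0.25, 0.4, -1, 0, 0, 0, 0.19, 0.25, 0.4, -1, 0, 0, 0, 0.285, 0.25, 0.4, -1, 0, 0, 0, 0.38, 0.25, 0.4, -1, 0, 0, 0, 0.38], newtons=30)

```text
time: 8.45
eef_pos: [0.4395, -0.0797, 0.1411]
tcp_rot: [-0.001, 0.891, 0.453, -0.001]
contact_force: [-0.1, -0.1, 0.6]
grip_width: 0.746
grip_force: 0.0
```

Request:
step_arm(moves=[0.25, 0.2, -0.5, 0, 0, 0, 0.095, 0.25, 0.4, -1, 0, 0, 0, 0.19, 0.25, 0.4, -1, 0, 0, 0, 0.285, 0.25, 0.4, -1, 0, 0, 0, 0.39, 0.25, 0.4, -1, 0, 0, 0, 0.39, 0.25, 0.4, -1, 0, 0, 0, 0.39])

```text
time: 9.05
eef_pos: [0.4794, -0.179, 0.1412]
tcp_rot: [-0.001, 0.715, 0.699, -0.0]
contact_force: [-0.1, 0.1, -0.5]
grip_width: 0.747
grip_force: 0.0
```

Request:
step_arm(moves=[0.25, 0.01, -0.22, -0.2, 0, 0, 0, 0.25, 0.01, -0.22, -0.5, 0, 0, 0, 0.25, 0.01, -0.22, -0.62, 0, 0, 0, 0.25, 0.01, -0.22, -0.62, 0, 0, 0, 0.25, 0.01, -0.22, -0.62, 0, 0, 0])

```text
time: 9.55
eef_pos: [0.4811, -0.2007, 0.0807]
tcp_rot: [-0.0, 0.715, 0.699, -0.0]
contact_force: [-0.3, -0.5, -0.1]
grip_width: 0.75
grip_force: 0.0
```

Run:
```python
from h import *
a=shot('top');b=shot('side')
cv2.imwrite('pics/p4.png',np.hstack([cv2.resize(a[180:310,310:440],(400,400)),cv2.resize(b[140:270,270:400],(400,400))])[:,:,::-1])
s=telemetry.state();print(s['eef_pos'],s['tcp_rot'],s['grip_width'],s['joints'])
print(pix('top',(.4811,-.2016,.05)),pix('side',(.4811,-.2016,.05)),pix('side',s['eef_pos']))
```

```text
[ 0.48169782 -0.20095632  0.08139291] [7.20379656e-04 7.14596094e-01 6.99536857e-01 2.97859386e-04] 0.7564573291527523 [-3.95223280e-01  3.27908018e-01 -2.92537000e-01  9.48792309e-01
 -1.36487351e-05  1.19687042e+00]
[346.35145479 242.39074767] [327.56947865 226.11838136] [327.33730951 218.21045085]
```

View pics/p4.png

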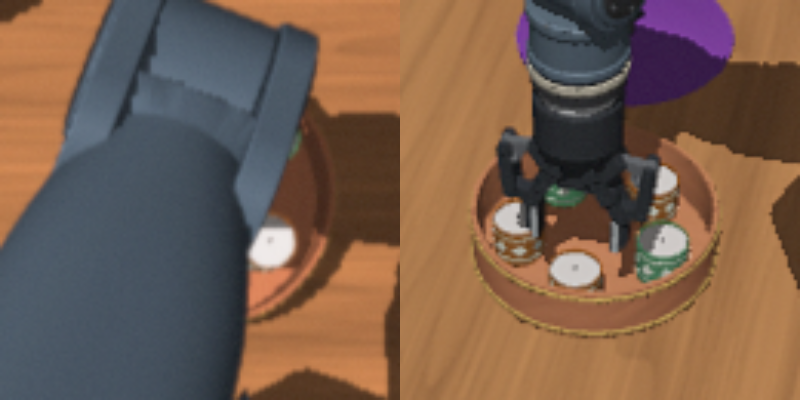

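The side crop shows the fingers straddling the front candle (wax at px 327,228), clear of its neighbours. I'll descend and grasp.

Request:
step_arm(moves=[0.25, 0, 0.02, -0.25, 0, 0, 0, 0.25, 0, 0.02, -0.45, 0, 0, 0, 0.25, 0, 0.02, -0.62, 0, 0, 0, 0.25, 0, 0.02, -0.62, 0, 0, 0, 0.4, 0, 0.02, -0.62, 0, 0, 0, 0.6, 0, 0.02, -0.62, 0, 0, 0, 0.6, 0, 0.02, -0.62, 0, 0, 0, 0.6, 0, 0.02, -0.62, 0, 0, 0, 0.6, 0, 0.02, -0.62, 0, 0, 0])

```text
time: 10.55
eef_pos: [0.482, -0.1993, 0.0197]
tcp_rot: [0.001, 0.715, 0.699, 0.001]
contact_force: [0.6, 1.0, 7.0]
grip_width: 0.555
grip_force: 31.7
```

Request:
step_arm(moves=[0.6, 0, 0, 0.1, 0, 0, 0, 0.6, 0, 0, 0.3, 0, 0, 0, 0.6, 0, 0, 0.6, 0, 0, 0, 0.6, 0, 0, 0.9, 0, 0, 0, 0.6, 0, 0, 1, 0, 0, 0, 0.6, 0, 0, 1, 0, 0, 0])

```text
time: 11.15
eef_pos: [0.4819, -0.1994, 0.12]
tcp_rot: [0.002, 0.715, 0.699, 0.001]
contact_force: [-0.9, 0.1, -2.0]
grip_width: 0.557
grip_force: 31.3
```

Run:
```python
from h import *
a=shot('top');b=shot('side')
cv2.imwrite('pics/p5.png',np.hstack([cv2.resize(a[180:310,310:440],(400,400)),cv2.resize(b[140:270,270:400],(400,400))])[:,:,::-1])
s=telemetry.state();print(s['eef_pos'],s['grip_width'],s['grip_force'])
```

```text
[ 0.4805239 -0.1987796  0.1176575] 0.5496182631973083 31.27034068107605
```

View pics/p5.png

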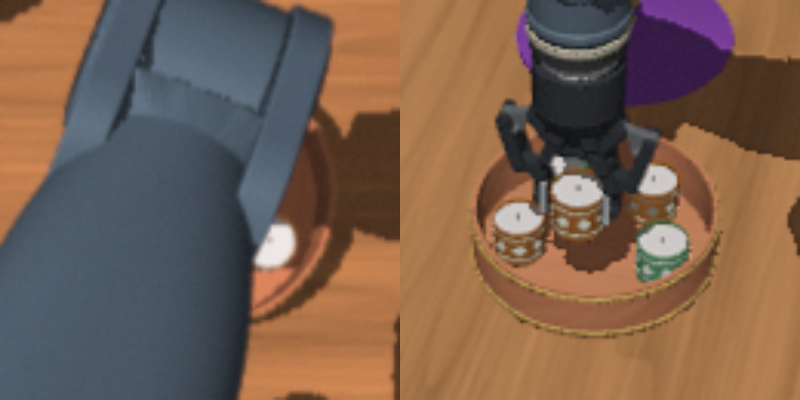

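The candle is held upright about 10 cm up. Next I'll carry it to the shelf's far end, turning the grip across the row on the way.

Request:
step_arm(moves=[0.6, 0, 0.1, 0.15, 0, 0, 0.05, 0.6, 0, 0.3, 0.3, 0, 0, 0.1, 0.6, 0, 0.5, 0.45, 0, 0, 0.15, 0.6, 0, 0.75, 0.5, 0, 0, 0.2, 0.6, 0, 1, 0.5, 0, 0, 0.25])

```text
time: 11.75
eef_pos: [0.4806, -0.0981, 0.1675]
tcp_rot: [-0.001, 0.563, 0.826, -0.0]
contact_force: [0.3, 0.5, -1.8]
grip_width: 0.55
grip_force: 31.3
```

Request:
step_arm(moves=[0.6, 0, 0.25, 0, 0, 0, 0.06, 0.6, 0, 0.5, 0, 0, 0, 0.12, 0.6, 0, 0.75, 0, 0, 0, 0.18, 0.6, 0, 1, 0, 0, 0, 0.25])

```text
time: 12.15
eef_pos: [0.48, 0.0021, 0.1666]
tcp_rot: [-0.001, 0.391, 0.92, -0.001]
contact_force: [-0.1, 0.3, -1.5]
grip_width: 0.552
grip_force: 31.2
```

Request:
step_arm(moves=[0.6, 0, 0.25, 0, 0, 0, 0.06, 0.6, 0.06, 0.5, 0, 0, 0, 0.12, 0.6, 0.12, 0.75, 0, 0, 0, 0.18, 0.6, 0.2, 1, 0, 0, 0, 0.25])

```text
time: 12.55
eef_pos: [0.5, 0.1019, 0.1666]
tcp_rot: [-0.001, 0.204, 0.979, -0.001]
contact_force: [-0.8, 0.1, -0.9]
grip_width: 0.552
grip_force: 31.2
```

Request:
step_arm(moves=[0.6, 0.1, 0.22, 0, 0, 0, 0.06, 0.6, 0.25, 0.44, 0, 0, 0, 0.12, 0.6, 0.4, 0.66, 0, 0, 0, 0.18, 0.6, 0.55, 0.9, 0, 0, 0, 0.242])

```text
time: 12.95
eef_pos: [0.5556, 0.1916, 0.1663]
tcp_rot: [-0.001, 0.015, 1.0, -0.001]
contact_force: [0.3, -0.2, -0.3]
grip_width: 0.552
grip_force: 31.2
```

Request:
step_arm(moves=[0.6, 0.15, 0.22, 0, 0, 0, 0, 0.6, 0.3, 0.44, 0, 0, 0, 0, 0.6, 0.45, 0.66, 0, 0, 0, 0, 0.6, 0.56, 0.78, 0, 0, 0, 0, 0.6, 0.56, 0.78, 0, 0, 0, 0, 0.6, 0.56, 0.78, -0.25, 0, 0, 0, 0.6, 0.56, 0.78, -0.45, 0, 0, 0, 0.6, 0.56, 0.78, -0.45, 0, 0, 0])

```text
time: 13.75
eef_pos: [0.6093, 0.2674, 0.1192]
tcp_rot: [-0.003, 0.017, 1.0, -0.002]
contact_force: [-0.7, -0.5, -0.7]
grip_width: 0.553
grip_force: 31.3
```

Run:
```python
from h import *
a=shot('top');b=shot('side')
cv2.imwrite('pics/p6.png',np.hstack([cv2.resize(a[140:340,90:290],(400,400)),cv2.resize(b[280:480,160:360],(400,400))])[:,:,::-1])
s=telemetry.state();print(s['eef_pos'],s['tcp_rot'],s['grip_width'],s['grip_force'],s['joints'])
```

```text
[0.61123932 0.26834857 0.1227613 ] [-9.00198300e-04  1.72142174e-02  9.99851298e-01 -4.91390473e-04] 0.554076127749949 31.322418451309204 [ 4.13753369e-01  5.31490360e-01  1.60922856e-01  1.20227515e+00
 -1.40799678e-04  4.48183667e-01]
```

View pics/p6.png

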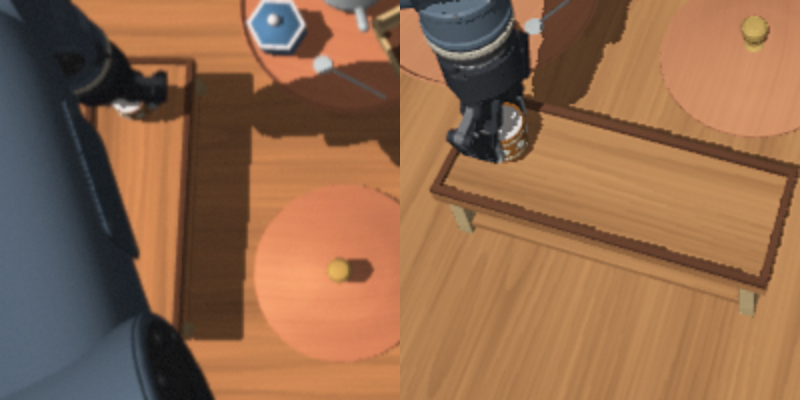

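The candle is centred over the board at its far end. I'll lower it and let go.

Request:
step_arm(moves=[0.6, 0, 0, -0.08, 0, 0, 0, 0.6, 0, 0, -0.14, 0, 0, 0, 0.6, 0, 0, -0.18, 0, 0, 0, 0.6, 0, 0, -0.2, 0, 0, 0, 0.6, 0, 0, -0.21, 0, 0, 0, 0.6, 0, 0, -0.21, 0, 0, 0])

```text
time: 14.45
eef_pos: [0.6118, 0.269, 0.1037]
tcp_rot: [0.0, 0.017, 1.0, 0.0]
contact_force: [-3.7, -1.7, 9.3]
grip_width: 0.552
grip_force: 32.2
```

Request:
step_arm(moves=[0.4, 0, 0, 0, 0, 0, 0, 0.3, 0, 0, 0, 0, 0, 0, 0.25, 0, 0, 0, 0, 0, 0, 0.25, 0, 0, 0, 0, 0, 0, 0.25, 0, 0, 0.2, 0, 0, 0, 0.25, 0, 0, 0.5, 0, 0, 0, 0.25, 0, 0, 0.8, 0, 0, 0, 0.25, 0, 0, 0.8, 0, 0, 0])

```text
time: 15.25
eef_pos: [0.6138, 0.2699, 0.1867]
tcp_rot: [0.003, 0.017, 1.0, 0.001]
contact_force: [0.6, 0.8, 1.6]
grip_width: 0.749
grip_force: 0.0
```

Request:
step_arm(moves=[0.25, -0.3, -0.4, 0, 0, 0, 0, 0.25, -0.5, -0.8, 0, 0, 0, 0, 0.25, -0.6, -1, 0, 0, 0, 0, 0.25, -0.6, -1, 0, 0, 0, 0])

```text
time: 15.65
eef_pos: [0.5504, 0.1667, 0.1823]
tcp_rot: [-0.0, 0.018, 1.0, -0.0]
contact_force: [0.1, -0.1, 0.2]
grip_width: 0.747
grip_force: 0.0
```

Request:
step_arm(moves=[0.25, -0.3, -0.4, 0, 0, 0, 0, 0.25, -0.5, -0.8, 0, 0, 0, 0, 0.25, -0.6, -1, 0, 0, 0, 0, 0.25, -0.6, -1, 0, 0, 0, 0])

```text
time: 16.05
eef_pos: [0.4911, 0.0676, 0.1822]
tcp_rot: [-0.0, 0.018, 1.0, -0.0]
contact_force: [-0.6, 0.6, 0.8]
grip_width: 0.748
grip_force: 0.0
```

```bash
cat > w.py <<'E'
from h import *
def wax(n,z,box):
    t=shot(n);h=cv2.cvtColor(t,cv2.COLOR_RGB2HSV)
    m=((h[...,1]<60)&(h[...,2]>75)).astype(np.uint8);k=np.zeros_like(m);x0,y0,x1,y1=box;k[y0:y1,x0:x1]=1;m*=k
    m=cv2.morphologyEx(m,cv2.MORPH_CLOSE,np.ones((3,3)));m=cv2.morphologyEx(m,cv2.MORPH_OPEN,np.ones((5,5)))
    N,l,st,ce=cv2.connectedComponentsWithStats(m);out=[]
    for i in range(1,N):
        if 100<st[i,4]<500:
            P=onz(n,*ce[i],z);out.append(P[:2]);print(n,ce[i].round(1),st[i],P.round(4))
    return out
for n,b in(('top',(126,160,187,320)),('side',(170,310,370,430))):
    for P in wax(n,.134,b):print('   off line',(P[1]-.2725+.036*(P[0]-.488)).round(4))
wax('top',.05,(325,190,430,295));wax('side',.05,(290,170,380,250))
E
python3 w.py;python3 -c "
from h import *
s=telemetry.state();print(s['eef_pos'],s['tcp_rot'])"
```

```text
top [163.7 189.8] [155 186  19   9 140] [0.6055 0.2465 0.134 ]
top [141.3 227.1] [135 223  14   9 118] [0.5148 0.2974 0.134 ]
   off line -0.0217
   off line 0.0258
side [210.1 346.3] [200 338  21  17 312] [0.6128 0.2722 0.134 ]
   off line 0.0042
top [364.5 216.1] [357 209  16  15 195] [ 0.5497 -0.2508  0.05  ]
top [397.  224.1] [387 216  20  17 269] [ 0.5275 -0.3354  0.05  ]
top [396.9 257.9] [390 251  15  15 188] [ 0.439 -0.332  0.05 ]
top [366.9 268.6] [358 260  19  18 281] [ 0.4124 -0.2531  0.05  ]
side [297.6 175.2] [290 170  16  12 161] [ 0.622  -0.3871  0.05  ]
side [323.  192.3] [316 187  14  12 132] [ 0.5279 -0.3318  0.05  ]
side [354.9 219.9] [347 213  17  16 196] [ 0.4134 -0.2435  0.05  ]
[0.49284317 0.07000223 0.18210686] [1.79187586e-04 1.66870549e-02 9.99860736e-01 1.34831266e-04]
```

The first candle stands on the shelf and the remaining four are where they were. Next is candle A.

Request:
step_arm(moves=[0.25, 0, -0.4, 0, 0, 0, 0.09, 0.25, 0, -0.8, 0, 0, 0, 0.18, 0.25, 0, -1, 0, 0, 0, 0.237, 0.25, 0, -1, 0, 0, 0, 0.237])

```text
time: 16.65
eef_pos: [0.4927, -0.0321, 0.1819]
tcp_rot: [-0.0, -0.169, 0.986, -0.0]
contact_force: [-0.5, 1.3, 0.1]
grip_width: 0.748
grip_force: 0.0
```

Request:
step_arm(moves=[0.25, 0.1, -0.4, 0, 0, 0, 0, 0.25, 0.2, -0.8, 0, 0, 0, 0, 0.25, 0.3, -1, 0, 0, 0, 0, 0.25, 0.3, -1, 0, 0, 0, 0])

```text
time: 17.05
eef_pos: [0.5239, -0.1319, 0.1817]
tcp_rot: [0.0, -0.167, 0.986, -0.0]
contact_force: [-0.1, 0.4, -0.0]
grip_width: 0.749
grip_force: 0.0
```

Request:
step_arm(moves=[0.25, 0.1, -0.4, 0, 0, 0, 0, 0.25, 0.2, -0.8, 0, 0, 0, 0, 0.25, 0.27, -1, 0, 0, 0, 0, 0.25, 0.27, -1, 0, 0, 0, 0])

```text
time: 17.45
eef_pos: [0.5503, -0.2314, 0.1815]
tcp_rot: [-0.0, -0.167, 0.986, 0.0]
contact_force: [0.8, 0.0, -1.3]
grip_width: 0.751
grip_force: 0.0
```

Request:
step_arm(moves=[0.25, 0, -0.195, -0.4, 0, 0, 0, 0.25, 0, -0.195, -0.8, 0, 0, 0, 0.25, 0, -0.195, -1, 0, 0, 0, 0.25, 0, -0.195, -1, 0, 0, 0, 0.25, 0, -0.195, -1, 0, 0, 0])

```text
time: 17.95
eef_pos: [0.5494, -0.2488, 0.0828]
tcp_rot: [-0.0, -0.169, 0.986, 0.0]
contact_force: [0.1, -0.8, 0.4]
grip_width: 0.749
grip_force: 0.0
```

Request:
step_arm(moves=[0.25, 0, 0, -0.25, 0, 0, 0, 0.25, 0, 0, -0.45, 0, 0, 0, 0.25, 0, 0, -0.64, 0, 0, 0, 0.25, 0, 0, -0.64, 0, 0, 0, 0.4, 0, 0, -0.64, 0, 0, 0, 0.6, 0, 0, -0.64, 0, 0, 0, 0.6, 0, 0, -0.64, 0, 0, 0, 0.6, 0, 0, -0.64, 0, 0, 0, 0.6, 0, 0, -0.64, 0, 0, 0])

```text
time: 18.85
eef_pos: [0.5503, -0.2506, 0.0203]
tcp_rot: [0.002, -0.168, 0.986, -0.001]
contact_force: [0.7, 1.5, 7.5]
grip_width: 0.553
grip_force: 31.5
```

Request:
step_arm(moves=[0.6, 0, 0, 0.1, 0, 0, 0, 0.6, 0, 0, 0.3, 0, 0, 0, 0.6, 0, 0, 0.6, 0, 0, 0, 0.6, 0, 0, 0.9, 0, 0, 0, 0.6, 0, 0, 1, 0, 0, 0, 0.6, 0, 0, 1, 0, 0, 0])

```text
time: 19.45
eef_pos: [0.5499, -0.251, 0.1204]
tcp_rot: [0.002, -0.168, 0.986, -0.001]
contact_force: [0.9, -0.3, -1.2]
grip_width: 0.547
grip_force: 31.2
```

```bash
python3 w.py
python3 - <<'E'
from h import *
s=telemetry.state();print(s['eef_pos'],s['tcp_rot'],s['grip_width'],s['grip_force'])
E
```

```text
top [154.5 187.3] [146 179  18  18 262] [0.6118 0.2686 0.134 ]
   off line 0.0006
side [210.1 346.1] [200 338  21  17 304] [0.613  0.2719 0.134 ]
   off line 0.0039
side [324.3 195.2] [317 188  14  18 185] [ 0.521  -0.3208  0.05  ]
side [352. 198.] [346 194  13   9 108] [ 0.4403 -0.3287  0.05  ]
side [354.  220.3] [347 213  16  16 227] [ 0.4154 -0.2416  0.05  ]
[ 0.54811069 -0.25010342  0.11682263] [-9.90622950e-04 -1.68269338e-01  9.85740367e-01  6.13643991e-04] 0.5544599677856971 31.15943670272827
```

A is held, and the first placed candle sits on the middle line to within 1 mm. I'll carry A to x=0.55.

Request:
step_arm(moves=[0.6, 0, 0.1, 0.15, 0, 0, -0.05, 0.6, 0, 0.3, 0.3, 0, 0, -0.1, 0.6, 0, 0.5, 0.45, 0, 0, -0.15, 0.6, 0, 0.75, 0.5, 0, 0, -0.2, 0.6, 0, 1, 0.5, 0, 0, -0.237])

```text
time: 20.15
eef_pos: [0.5488, -0.1497, 0.1679]
tcp_rot: [-0.0, 0.019, 1.0, 0.0]
contact_force: [1.2, -0.5, -0.9]
grip_width: 0.55
grip_force: 31.2
```

Request:
step_arm(moves=[0.6, 0, 0.25, 0, 0, 0, 0, 0.6, 0, 0.5, 0, 0, 0, 0, 0.6, 0, 0.75, 0, 0, 0, 0, 0.6, 0, 1, 0, 0, 0, 0])

```text
time: 20.55
eef_pos: [0.5482, -0.0494, 0.1669]
tcp_rot: [-0.001, 0.017, 1.0, 0.0]
contact_force: [-0.0, -0.2, -1.4]
grip_width: 0.553
grip_force: 31.2
```

Request:
step_arm(moves=[0.6, 0, 0.25, 0, 0, 0, 0, 0.6, 0, 0.5, 0, 0, 0, 0, 0.6, 0, 0.75, 0, 0, 0, 0, 0.6, 0, 1, 0, 0, 0, 0])

```text
time: 20.95
eef_pos: [0.5482, 0.0505, 0.1669]
tcp_rot: [-0.001, 0.017, 1.0, -0.0]
contact_force: [0.6, 0.3, -1.2]
grip_width: 0.553
grip_force: 31.2
```

Request:
step_arm(moves=[0.6, 0, 0.25, 0, 0, 0, 0, 0.6, 0, 0.5, 0, 0, 0, 0, 0.6, 0, 0.75, 0, 0, 0, 0, 0.6, 0, 1, 0, 0, 0, 0])

```text
time: 21.35
eef_pos: [0.5483, 0.1504, 0.1669]
tcp_rot: [-0.001, 0.017, 1.0, -0.0]
contact_force: [0.5, 0.2, -0.9]
grip_width: 0.552
grip_force: 31.2
```

Request:
step_arm(moves=[0.6, 0, 0.25, 0, 0, 0, 0, 0.6, 0, 0.5, 0, 0, 0, 0, 0.6, 0, 0.75, 0, 0, 0, 0, 0.6, 0, 1, 0, 0, 0, 0, 0.6, 0, 1, 0, 0, 0, 0])

```text
time: 21.85
eef_pos: [0.5484, 0.252, 0.1666]
tcp_rot: [-0.001, 0.016, 1.0, -0.0]
contact_force: [-0.5, 1.2, -2.1]
grip_width: 0.555
grip_force: 31.3
```

Request:
step_arm(moves=[0.6, 0, 0.1, 0, 0, 0, 0, 0.6, 0, 0.21, 0, 0, 0, 0, 0.6, 0, 0.21, -0.2, 0, 0, 0, 0.6, 0, 0.21, -0.4, 0, 0, 0, 0.6, 0, 0.21, -0.52, 0, 0, 0, 0.6, 0, 0.21, -0.6, 0, 0, 0, 0.6, 0, 0.21, -0.64, 0, 0, 0, 0.6, 0, 0.21, -0.66, 0, 0, 0, 0.6, 0, 0.21, -0.66, 0, 0, 0])

```text
time: 22.75
eef_pos: [0.5491, 0.2705, 0.1043]
tcp_rot: [0.001, 0.017, 1.0, 0.0]
contact_force: [-4.1, -2.7, 9.8]
grip_width: 0.553
grip_force: 32.2
```

Request:
step_arm(moves=[0.4, 0, 0, 0, 0, 0, 0, 0.3, 0, 0, 0, 0, 0, 0, 0.25, 0, 0, 0, 0, 0, 0, 0.25, 0, 0, 0, 0, 0, 0, 0.25, 0, 0, 0.2, 0, 0, 0, 0.25, 0, 0, 0.5, 0, 0, 0, 0.25, 0, 0, 0.8, 0, 0, 0, 0.25, 0, 0, 0.8, 0, 0, 0])

```text
time: 23.55
eef_pos: [0.5508, 0.2715, 0.1864]
tcp_rot: [0.003, 0.017, 1.0, 0.001]
contact_force: [1.2, 0.4, 0.5]
grip_width: 0.75
grip_force: 0.0
```

Request:
step_arm(moves=[0.25, 0, -0.4, 0, 0, 0, 0, 0.25, 0, -0.8, 0, 0, 0, 0, 0.25, 0, -1, 0, 0, 0, 0, 0.25, 0, -1, 0, 0, 0, 0])

```text
time: 23.95
eef_pos: [0.5487, 0.1682, 0.1819]
tcp_rot: [-0.0, 0.018, 1.0, -0.0]
contact_force: [0.2, 0.5, -0.5]
grip_width: 0.75
grip_force: 0.0
```

Request:
step_arm(moves=[0.25, 0, -0.4, 0, 0, 0, 0, 0.25, 0, -0.8, 0, 0, 0, 0, 0.25, 0, -1, 0, 0, 0, 0, 0.25, 0, -1, 0, 0, 0, 0])

```text
time: 24.35
eef_pos: [0.549, 0.0691, 0.1819]
tcp_rot: [-0.0, 0.018, 1.0, -0.0]
contact_force: [0.0, 0.0, 0.1]
grip_width: 0.75
grip_force: 0.0
```

```bash
python3 w.py
python3 - <<'E'
from h import *
s=telemetry.state();print(s['eef_pos'],s['tcp_rot'],s['grip_width'],s['grip_force'])
E
```

```text
side [210.1 346.1] [200 338  21  17 304] [0.613  0.2719 0.134 ]
side [239. 354.] [229 345  21  21 329] [0.5482 0.274  0.134 ]
   off line 0.0039
   off line 0.0037
top [397.  224.1] [387 216  20  17 270] [ 0.5276 -0.3354  0.05  ]
top [396.9 257.9] [390 251  15  15 189] [ 0.4391 -0.3319  0.05  ]
top [366.8 268.6] [358 260  19  18 281] [ 0.4124 -0.253   0.05  ]
side [323.  192.5] [316 188  14  11 127] [ 0.5277 -0.3309  0.05  ]
side [354.3 219.9] [347 213  17  16 211] [ 0.4148 -0.2432  0.05  ]
[0.54910717 0.07178788 0.18206889] [-4.55762797e-05  1.65131967e-02  9.99863636e-01  1.48433344e-04] 0.7495221970831853 0.0
```

Both placed candles are in line. Next is B.

Request:
step_arm(moves=[0.25, -0.1, -0.4, 0, 0, 0, -0.09, 0.25, -0.2, -0.8, 0, 0, 0, -0.18, 0.25, -0.21, -1, 0, 0, 0, -0.19, 0.25, -0.21, -1, 0, 0, 0, -0.19])

```text
time: 24.95
eef_pos: [0.528, -0.0304, 0.1823]
tcp_rot: [0.0, 0.166, 0.986, -0.0]
contact_force: [0.3, 0.3, 0.1]
grip_width: 0.75
grip_force: 0.0
```

Request:
step_arm(moves=[0.25, 0, -0.4, 0, 0, 0, -0.09, 0.25, 0, -0.8, 0, 0, 0, -0.18, 0.25, 0, -1, 0, 0, 0, -0.19, 0.25, 0, -1, 0, 0, 0, -0.19])

```text
time: 25.35
eef_pos: [0.5286, -0.1301, 0.182]
tcp_rot: [0.0, 0.311, 0.951, -0.0]
contact_force: [1.3, -0.4, -1.5]
grip_width: 0.747
grip_force: 0.0
```

Request:
step_arm(moves=[0.25, 0, -0.4, 0, 0, 0, -0.09, 0.25, 0, -0.8, 0, 0, 0, -0.18, 0.25, 0, -1, 0, 0, 0, -0.187, 0.25, 0, -1, 0, 0, 0, -0.187])

```text
time: 25.75
eef_pos: [0.5288, -0.2298, 0.1819]
tcp_rot: [0.0, 0.446, 0.895, 0.0]
contact_force: [-0.1, 0.1, 0.4]
grip_width: 0.746
grip_force: 0.0
```

Request:
step_arm(moves=[0.25, 0, -0.4, 0, 0, 0, 0, 0.25, 0, -0.8, 0, 0, 0, 0, 0.25, 0, -1, 0, 0, 0, 0, 0.25, 0, -1, 0, 0, 0, 0])

```text
time: 26.15
eef_pos: [0.5286, -0.3297, 0.1818]
tcp_rot: [-0.0, 0.446, 0.895, 0.0]
contact_force: [0.1, 0.1, 0.6]
grip_width: 0.749
grip_force: 0.0
```

Request:
step_arm(moves=[0.25, 0, -0.07, -0.4, 0, 0, 0, 0.25, 0, -0.07, -0.8, 0, 0, 0, 0.25, 0, -0.07, -1, 0, 0, 0, 0.25, 0, -0.07, -1, 0, 0, 0, 0.25, 0, -0.07, -1, 0, 0, 0])

```text
time: 26.65
eef_pos: [0.5286, -0.3349, 0.0829]
tcp_rot: [-0.0, 0.445, 0.895, 0.0]
contact_force: [0.4, 0.0, 0.2]
grip_width: 0.753
grip_force: 0.0
```

Run:
```python
from h import *
b=shot('side')
cv2.imwrite('pics/p7.png',cv2.resize(b[140:270,270:400],(500,500))[:,:,::-1])
s=telemetry.state();print(s['eef_pos'],s['tcp_rot'],s['joints'])
```

```text
[ 0.52911513 -0.33557449  0.08373045] [7.73335722e-04 4.45345839e-01 8.95358300e-01 1.03119166e-05] [-5.65289200e-01  4.87044856e-01 -2.29944352e-02  1.05922081e+00
  1.80659397e-04  3.57832199e-01]
```

View pics/p7.png

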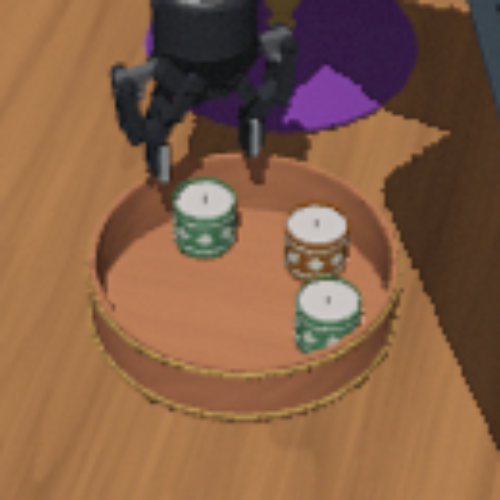

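The fingers straddle candle B (wax at crop (205,200)), clear of the wall. I'll grasp it.

Request:
step_arm(moves=[0.25, 0, 0, -0.25, 0, 0, 0, 0.25, 0, 0, -0.45, 0, 0, 0, 0.25, 0, 0, -0.64, 0, 0, 0, 0.25, 0, 0, -0.64, 0, 0, 0, 0.4, 0, 0, -0.64, 0, 0, 0, 0.6, 0, 0, -0.64, 0, 0, 0, 0.6, 0, 0, -0.64, 0, 0, 0, 0.6, 0, 0, -0.64, 0, 0, 0, 0.6, 0, 0, -0.64, 0, 0, 0])

```text
time: 27.6
eef_pos: [0.5292, -0.337, 0.0203]
tcp_rot: [0.002, 0.446, 0.895, -0.0]
contact_force: [-0.6, 0.6, 7.1]
grip_width: 0.556
grip_force: 31.7
```

Request:
step_arm(moves=[0.6, 0, 0, 0.1, 0, 0, 0, 0.6, 0, 0, 0.3, 0, 0, 0, 0.6, 0, 0, 0.6, 0, 0, 0, 0.6, 0, 0, 0.9, 0, 0, 0, 0.6, 0, 0, 1, 0, 0, 0, 0.6, 0, 0, 1, 0, 0, 0])

```text
time: 28.2
eef_pos: [0.5288, -0.337, 0.1204]
tcp_rot: [0.002, 0.446, 0.895, -0.0]
contact_force: [-0.5, -0.5, -1.7]
grip_width: 0.552
grip_force: 31.2
```

```bash
python3 w.py
python3 - <<'E'
from h import *
s=telemetry.state();print(s['eef_pos'],s['tcp_rot'],s['grip_width'],s['grip_force'])
E
```

```text
top [154.5 187.3] [146 179  18  18 260] [0.612  0.2687 0.134 ]
top [153.  213.4] [145 205  17  18 259] [0.5478 0.2705 0.134 ]
   off line 0.0007
   off line 0.0002
side [210.1 346.1] [200 338  21  17 303] [0.613  0.2718 0.134 ]
side [239. 354.] [229 345  21  21 329] [0.5482 0.274  0.134 ]
   off line 0.0039
   off line 0.0037
side [319.7 174.8] [315 170  10  11 104] [ 0.5574 -0.4058  0.05  ]
side [352.4 198.2] [346 194  14   9 116] [ 0.4389 -0.3284  0.05  ]
side [353.9 219.7] [347 213  16  16 206] [ 0.4163 -0.2438  0.05  ]
[ 0.52719566 -0.33594581  0.11675768] [-1.24432793e-03  4.46065150e-01  8.94999623e-01  8.69937701e-05] 0.5526728840377941 31.173076629638672
```

Request:
step_arm(moves=[0.6, 0, 0.1, 0.15, 0, 0, 0.05, 0.6, 0, 0.3, 0.3, 0, 0, 0.1, 0.6, 0, 0.5, 0.45, 0, 0, 0.15, 0.6, 0, 0.75, 0.5, 0, 0, 0.2, 0.6, 0, 1, 0.5, 0, 0, 0.25])

```text
time: 28.9
eef_pos: [0.5278, -0.2357, 0.1679]
tcp_rot: [-0.0, 0.262, 0.965, 0.0]
contact_force: [0.3, -0.3, -1.8]
grip_width: 0.555
grip_force: 31.2
```

Request:
step_arm(moves=[0.6, -0.05, 0.25, 0, 0, 0, 0.05, 0.6, -0.1, 0.5, 0, 0, 0, 0.1, 0.6, -0.15, 0.75, 0, 0, 0, 0.15, 0.6, -0.2, 1, 0, 0, 0, 0.2])

```text
time: 29.3
eef_pos: [0.507, -0.1353, 0.167]
tcp_rot: [-0.001, 0.107, 0.994, 0.0]
contact_force: [-0.8, 0.3, -0.5]
grip_width: 0.549
grip_force: 31.2
```

Request:
step_arm(moves=[0.6, -0.05, 0.25, 0, 0, 0, 0.05, 0.6, -0.1, 0.5, 0, 0, 0, 0.1, 0.6, -0.15, 0.75, 0, 0, 0, 0.117, 0.6, -0.2, 1, 0, 0, 0, 0.117])

```text
time: 29.7
eef_pos: [0.487, -0.0354, 0.1671]
tcp_rot: [-0.001, 0.017, 1.0, 0.0]
contact_force: [0.0, 0.2, -1.2]
grip_width: 0.549
grip_force: 31.2
```

Request:
step_arm(moves=[0.6, 0, 0.25, 0, 0, 0, 0, 0.6, 0, 0.5, 0, 0, 0, 0, 0.6, 0, 0.75, 0, 0, 0, 0, 0.6, 0, 1, 0, 0, 0, 0])

```text
time: 30.1
eef_pos: [0.4872, 0.0645, 0.1671]
tcp_rot: [-0.001, 0.017, 1.0, -0.0]
contact_force: [-0.3, -0.1, -1.3]
grip_width: 0.555
grip_force: 31.2
```

Request:
step_arm(moves=[0.6, 0, 0.25, 0, 0, 0, 0, 0.6, 0, 0.5, 0, 0, 0, 0, 0.6, 0, 0.75, 0, 0, 0, 0, 0.6, 0, 1, 0, 0, 0, 0])

```text
time: 30.5
eef_pos: [0.4872, 0.1644, 0.167]
tcp_rot: [-0.001, 0.017, 1.0, -0.0]
contact_force: [0.6, 0.0, -1.0]
grip_width: 0.551
grip_force: 31.2
```

Request:
step_arm(moves=[0.6, 0, 0.25, 0, 0, 0, 0, 0.6, 0, 0.5, 0, 0, 0, 0, 0.6, 0, 0.75, 0, 0, 0, 0, 0.6, 0, 1, 0, 0, 0, 0, 0.6, 0, 1, 0, 0, 0, 0])

```text
time: 31.0
eef_pos: [0.4875, 0.2658, 0.1667]
tcp_rot: [-0.001, 0.016, 1.0, -0.0]
contact_force: [-0.5, 0.1, -1.0]
grip_width: 0.552
grip_force: 31.3
```

Request:
step_arm(moves=[0.6, -0.01, 0.09, 0, 0, 0, 0, 0.6, -0.01, 0.09, 0, 0, 0, 0, 0.6, -0.01, 0.09, -0.2, 0, 0, 0, 0.6, -0.01, 0.09, -0.4, 0, 0, 0, 0.6, -0.01, 0.09, -0.52, 0, 0, 0, 0.6, -0.01, 0.09, -0.6, 0, 0, 0, 0.6, -0.01, 0.09, -0.64, 0, 0, 0, 0.6, -0.01, 0.09, -0.66, 0, 0, 0, 0.6, -0.01, 0.09, -0.66, 0, 0, 0])

```text
time: 31.9
eef_pos: [0.4869, 0.2721, 0.1042]
tcp_rot: [0.001, 0.017, 1.0, 0.0]
contact_force: [-6.5, -5.5, 12.6]
grip_width: 0.555
grip_force: 32.5
```

Request:
step_arm(moves=[0.4, 0, 0, 0, 0, 0, 0, 0.3, 0, 0, 0, 0, 0, 0, 0.25, 0, 0, 0, 0, 0, 0, 0.25, 0, 0, 0, 0, 0, 0, 0.25, 0, 0, 0.2, 0, 0, 0, 0.25, 0, 0, 0.5, 0, 0, 0, 0.25, 0, 0, 0.8, 0, 0, 0, 0.25, 0, 0, 0.8, 0, 0, 0])

```text
time: 32.7
eef_pos: [0.4887, 0.2736, 0.1861]
tcp_rot: [0.003, 0.017, 1.0, 0.001]
contact_force: [0.5, -0.1, 0.1]
grip_width: 0.75
grip_force: 0.0
```

Request:
step_arm(moves=[0.25, 0, -0.4, 0, 0, 0, 0, 0.25, 0, -0.8, 0, 0, 0, 0, 0.25, 0, -1, 0, 0, 0, 0, 0.25, 0, -1, 0, 0, 0, 0])

```text
time: 33.1
eef_pos: [0.4866, 0.1704, 0.1819]
tcp_rot: [-0.0, 0.018, 1.0, -0.0]
contact_force: [0.2, -0.5, -0.1]
grip_width: 0.75
grip_force: 0.0
```

Request:
step_arm(moves=[0.25, 0, -0.4, 0, 0, 0, 0, 0.25, 0, -0.8, 0, 0, 0, 0, 0.25, 0, -1, 0, 0, 0, 0, 0.25, 0, -1, 0, 0, 0, 0])

```text
time: 33.5
eef_pos: [0.487, 0.0712, 0.182]
tcp_rot: [-0.0, 0.018, 1.0, -0.0]
contact_force: [0.0, -0.6, -0.0]
grip_width: 0.752
grip_force: 0.0
```

```bash
python3 w.py
python3 - <<'E'
from h import *
s=telemetry.state();print(s['eef_pos'],s['tcp_rot'],s['grip_width'],s['grip_force'])
E
```

```text
top [158.4 193.7] [152 190  15   8 101] [0.596 0.259 0.134]
   off line -0.0096
side [210.1 346.1] [200 338  21  17 304] [0.613  0.2719 0.134 ]
side [239. 354.] [229 345  21  21 329] [0.5482 0.274  0.134 ]
side [266.5 364. ] [256 352  22  28 467] [0.4862 0.281  0.134 ]
   off line 0.0039
   off line 0.0037
   off line 0.0084
top [396.9 258. ] [390 251  15  15 189] [ 0.4389 -0.332   0.05  ]
top [366.9 268.6] [358 260  19  18 283] [ 0.4125 -0.2531  0.05  ]
side [298.5 176.1] [290 170  18  14 205] [ 0.6183 -0.3839  0.05  ]
side [355.2 220.3] [349 213  15  16 204] [ 0.4122 -0.2425  0.05  ]
[0.48710645 0.07362996 0.18205423] [-9.49122319e-05  1.65710614e-02  9.99862681e-01  9.58100035e-05] 0.7497189154788451 0.0
```

Next is E, at (0.414, -0.2555) with a grip angle of about 74°.

Request:
step_arm(moves=[0.25, 0, -0.4, 0, 0, 0, -0.08, 0.25, 0, -0.8, 0, 0, 0, -0.151, 0.25, 0, -1, 0, 0, 0, -0.151, 0.25, 0, -1, 0, 0, 0, -0.151])

```text
time: 34.1
eef_pos: [0.4872, -0.0283, 0.1822]
tcp_rot: [0.0, 0.136, 0.991, -0.0]
contact_force: [-0.0, 0.2, -0.2]
grip_width: 0.749
grip_force: 0.0
```

Request:
step_arm(moves=[0.25, -0.15, -0.4, 0, 0, 0, 0, 0.25, -0.3, -0.8, 0, 0, 0, 0, 0.25, -0.4, -1, 0, 0, 0, 0, 0.25, -0.4, -1, 0, 0, 0, 0])

```text
time: 34.5
eef_pos: [0.4464, -0.1279, 0.1822]
tcp_rot: [-0.0, 0.136, 0.991, -0.0]
contact_force: [0.5, 1.2, 0.6]
grip_width: 0.751
grip_force: 0.0
```

Request:
step_arm(moves=[0.25, -0.15, -0.4, 0, 0, 0, 0, 0.25, -0.3, -0.8, 0, 0, 0, 0, 0.25, -0.33, -1, 0, 0, 0, 0, 0.25, -0.33, -1, 0, 0, 0, 0])

```text
time: 34.9
eef_pos: [0.4147, -0.228, 0.1822]
tcp_rot: [0.0, 0.136, 0.991, -0.0]
contact_force: [0.1, 0.5, 0.4]
grip_width: 0.747
grip_force: 0.0
```

Request:
step_arm(moves=[0.25, 0, -0.28, -0.4, 0, 0, 0, 0.25, 0, -0.28, -0.8, 0, 0, 0, 0.25, 0, -0.28, -1, 0, 0, 0, 0.25, 0, -0.28, -1, 0, 0, 0, 0.25, 0, -0.28, -1, 0, 0, 0])

```text
time: 35.4
eef_pos: [0.4149, -0.2542, 0.0827]
tcp_rot: [-0.0, 0.134, 0.991, 0.0]
contact_force: [-0.3, 0.7, -0.2]
grip_width: 0.751
grip_force: 0.0
```

Request:
step_arm(moves=[0.25, 0, 0, -0.25, 0, 0, 0, 0.25, 0, 0, -0.45, 0, 0, 0, 0.25, 0, 0, -0.64, 0, 0, 0, 0.25, 0, 0, -0.64, 0, 0, 0, 0.4, 0, 0, -0.64, 0, 0, 0, 0.6, 0, 0, -0.64, 0, 0, 0, 0.6, 0, 0, -0.64, 0, 0, 0, 0.6, 0, 0, -0.64, 0, 0, 0, 0.6, 0, 0, -0.64, 0, 0, 0])

```text
time: 36.3
eef_pos: [0.4153, -0.2557, 0.02]
tcp_rot: [0.002, 0.135, 0.991, -0.0]
contact_force: [1.2, 3.0, 7.5]
grip_width: 0.55
grip_force: 31.4
```

Request:
step_arm(moves=[0.6, 0, 0, 0.1, 0, 0, 0, 0.6, 0, 0, 0.3, 0, 0, 0, 0.6, 0, 0, 0.6, 0, 0, 0, 0.6, 0, 0, 0.9, 0, 0, 0, 0.6, 0, 0, 1, 0, 0, 0, 0.6, 0, 0, 1, 0, 0, 0])

```text
time: 36.9
eef_pos: [0.415, -0.2561, 0.1203]
tcp_rot: [0.002, 0.135, 0.991, -0.001]
contact_force: [0.5, -0.1, -0.9]
grip_width: 0.552
grip_force: 31.2
```

```bash
python3 w.py
python3 - <<'E'
from h import *
s=telemetry.state();print(s['eef_pos'],s['tcp_rot'],s['grip_width'],s['grip_force'])
E
```

```text
top [154.5 187.3] [146 179  18  18 261] [0.6119 0.2687 0.134 ]
top [152.9 213.4] [145 205  17  18 257] [0.5478 0.2707 0.134 ]
top [152.  238.2] [143 229  19  20 310] [0.4875 0.2711 0.134 ]
   off line 0.0006
   off line 0.0003
   off line -0.0014
side [210.1 346.1] [200 338  21  17 304] [0.613  0.2719 0.134 ]
side [239. 354.] [229 345  21  21 329] [0.5482 0.274  0.134 ]
side [266.6 363.8] [256 352  22  28 460] [0.4862 0.2806 0.134 ]
   off line 0.0039
   off line 0.0037
   off line 0.0081
side [359.8 198.7] [354 189  12  19 168] [ 0.4176 -0.3316  0.05  ]
[ 0.41321856 -0.25500558  0.11713262] [-9.76076317e-04  1.35209403e-01  9.90816504e-01  3.47295591e-04] 0.5531976860570009 31.1706680059433
```

Request:
step_arm(moves=[0.6, 0, 0.1, 0.15, 0, 0, 0.05, 0.6, 0, 0.3, 0.3, 0, 0, 0.1, 0.6, 0, 0.5, 0.45, 0, 0, 0.151, 0.6, 0, 0.75, 0.5, 0, 0, 0.151, 0.6, 0, 1, 0.5, 0, 0, 0.151])

```text
time: 37.6
eef_pos: [0.4138, -0.1547, 0.168]
tcp_rot: [-0.0, 0.017, 1.0, 0.0]
contact_force: [-0.6, -0.1, -1.2]
grip_width: 0.552
grip_force: 31.2
```

Request:
step_arm(moves=[0.6, 0, 0.25, 0, 0, 0, 0, 0.6, 0, 0.5, 0, 0, 0, 0, 0.6, 0, 0.75, 0, 0, 0, 0, 0.6, 0, 1, 0, 0, 0, 0])

```text
time: 38.0
eef_pos: [0.4132, -0.0544, 0.1672]
tcp_rot: [-0.001, 0.017, 1.0, 0.0]
contact_force: [0.5, 0.5, -1.4]
grip_width: 0.556
grip_force: 31.2
```

Request:
step_arm(moves=[0.6, 0, 0.25, 0, 0, 0, 0, 0.6, 0, 0.5, 0, 0, 0, 0, 0.6, 0, 0.75, 0, 0, 0, 0, 0.6, 0, 1, 0, 0, 0, 0])

```text
time: 38.4
eef_pos: [0.4132, 0.0455, 0.1672]
tcp_rot: [-0.001, 0.017, 1.0, -0.0]
contact_force: [0.3, -0.4, -0.1]
grip_width: 0.554
grip_force: 31.2
```

Request:
step_arm(moves=[0.6, 0, 0.25, 0, 0, 0, 0, 0.6, 0, 0.5, 0, 0, 0, 0, 0.6, 0, 0.75, 0, 0, 0, 0, 0.6, 0, 1, 0, 0, 0, 0])

```text
time: 38.8
eef_pos: [0.4132, 0.1454, 0.1671]
tcp_rot: [-0.001, 0.017, 1.0, -0.0]
contact_force: [0.0, 0.1, -0.8]
grip_width: 0.548
grip_force: 31.2
```

Request:
step_arm(moves=[0.6, 0.02, 0.25, 0, 0, 0, 0, 0.6, 0.05, 0.5, 0, 0, 0, 0, 0.6, 0.08, 0.75, 0, 0, 0, 0, 0.6, 0.11, 1, 0, 0, 0, 0, 0.6, 0.11, 1, 0, 0, 0, 0])

```text
time: 39.3
eef_pos: [0.4249, 0.2467, 0.1669]
tcp_rot: [-0.001, 0.016, 1.0, -0.0]
contact_force: [-0.2, -0.8, -1.1]
grip_width: 0.554
grip_force: 31.3
```

Request:
step_arm(moves=[0.6, 0, 0.15, 0, 0, 0, 0, 0.6, 0, 0.3, 0, 0, 0, 0, 0.6, 0, 0.3, -0.2, 0, 0, 0, 0.6, 0, 0.3, -0.4, 0, 0, 0, 0.6, 0, 0.3, -0.52, 0, 0, 0, 0.6, 0, 0.3, -0.6, 0, 0, 0, 0.6, 0, 0.3, -0.64, 0, 0, 0, 0.6, 0, 0.3, -0.66, 0, 0, 0, 0.6, 0, 0.3, -0.66, 0, 0, 0])

```text
time: 40.2
eef_pos: [0.4249, 0.2746, 0.104]
tcp_rot: [0.0, 0.017, 1.0, 0.0]
contact_force: [-5.4, -2.5, 14.1]
grip_width: 0.549
grip_force: 32.5
```

Request:
step_arm(moves=[0.4, 0, 0, 0, 0, 0, 0, 0.3, 0, 0, 0, 0, 0, 0, 0.25, 0, 0, 0, 0, 0, 0, 0.25, 0, 0, 0, 0, 0, 0, 0.25, 0, 0, 0.2, 0, 0, 0, 0.25, 0, 0, 0.5, 0, 0, 0, 0.25, 0, 0, 0.8, 0, 0, 0, 0.25, 0, 0, 0.8, 0, 0, 0])

```text
time: 41.0
eef_pos: [0.4267, 0.2757, 0.1858]
tcp_rot: [0.002, 0.017, 1.0, 0.002]
contact_force: [0.7, 1.0, 0.0]
grip_width: 0.752
grip_force: 0.0
```

Request:
step_arm(moves=[0.25, 0, -0.4, 0, 0, 0, 0, 0.25, 0, -0.8, 0, 0, 0, 0, 0.25, 0, -1, 0, 0, 0, 0, 0.25, 0, -1, 0, 0, 0, 0])

```text
time: 41.4
eef_pos: [0.4245, 0.1725, 0.1818]
tcp_rot: [-0.0, 0.018, 1.0, -0.0]
contact_force: [-0.2, 0.4, -0.8]
grip_width: 0.75
grip_force: 0.0
```

Request:
step_arm(moves=[0.25, 0, -0.4, 0, 0, 0, 0, 0.25, 0, -0.8, 0, 0, 0, 0, 0.25, 0, -1, 0, 0, 0, 0, 0.25, 0, -1, 0, 0, 0, 0])

```text
time: 41.8
eef_pos: [0.425, 0.0733, 0.1819]
tcp_rot: [-0.0, 0.018, 1.0, -0.0]
contact_force: [-0.2, -0.3, -0.6]
grip_width: 0.751
grip_force: 0.0
```

```bash
python3 w.py
python3 - <<'E'
from h import *
s=telemetry.state();print(s['eef_pos'],s['tcp_rot'],s['grip_width'],s['grip_force'])
E
```

```text
top [154.5 187.3] [146 179  18  18 261] [0.6119 0.2687 0.134 ]
top [158.2 240.7] [149 236  19  10 157] [0.4815 0.2562 0.134 ]
top [135.7 278.5] [129 274  14  10 121] [0.392  0.3065 0.134 ]
   off line 0.0006
   off line -0.0165
   off line 0.0306
side [210.1 346.1] [200 338  21  17 304] [0.613  0.2719 0.134 ]
side [239. 354.] [229 345  21  21 329] [0.5482 0.274  0.134 ]
side [266.6 363.8] [256 352  22  28 461] [0.4862 0.2806 0.134 ]
   off line 0.0039
   off line 0.0037
   off line 0.008
top [396.9 258. ] [390 251  15  15 189] [ 0.4389 -0.332   0.05  ]
side [304.2 178.6] [294 171  21  17 248] [ 0.5983 -0.3772  0.05  ]
side [340.3 180.4] [336 170   9  21 163] [ 0.4909 -0.3957  0.05  ]
side [325.  178.7] [316 172  18  16 229] [ 0.5371 -0.392   0.05  ]
side [320.3 200.9] [307 197  27   9 219] [ 0.5263 -0.2944  0.05  ]
[0.42515487 0.07552111 0.18205276] [-8.12617869e-05  1.66049347e-02  9.99862119e-01  1.16224798e-04] 0.7493036071347876 0.0
```

Request:
step_arm(moves=[0.25, 0.05, -0.4, 0, 0, 0, 0.09, 0.25, 0.1, -0.8, 0, 0, 0, 0.18, 0.25, 0.14, -1, 0, 0, 0, 0.22, 0.25, 0.14, -1, 0, 0, 0, 0.22])

```text
time: 42.4
eef_pos: [0.4398, -0.0266, 0.1821]
tcp_rot: [0.0, -0.156, 0.988, -0.0]
contact_force: [0.9, 0.1, 0.3]
grip_width: 0.746
grip_force: 0.0
```

Request:
step_arm(moves=[0.25, 0, -0.4, 0, 0, 0, 0.09, 0.25, 0, -0.8, 0, 0, 0, 0.18, 0.25, 0, -1, 0, 0, 0, 0.22, 0.25, 0, -1, 0, 0, 0, 0.22])

```text
time: 42.8
eef_pos: [0.4395, -0.1264, 0.1821]
tcp_rot: [0.0, -0.323, 0.947, -0.0]
contact_force: [0.2, 0.4, -0.3]
grip_width: 0.754
grip_force: 0.0
```

Request:
step_arm(moves=[0.25, 0, -0.4, 0, 0, 0, 0.09, 0.25, 0, -0.8, 0, 0, 0, 0.18, 0.25, 0, -1, 0, 0, 0, 0.192, 0.25, 0, -1, 0, 0, 0, 0.192])

```text
time: 43.2
eef_pos: [0.4397, -0.226, 0.1819]
tcp_rot: [0.0, -0.46, 0.888, 0.0]
contact_force: [-0.1, 0.6, -0.6]
grip_width: 0.748
grip_force: 0.0
```

Request:
step_arm(moves=[0.25, 0, -0.4, 0, 0, 0, 0, 0.25, 0, -0.8, 0, 0, 0, 0, 0.25, 0, -1, 0, 0, 0, 0, 0.25, 0, -1, 0, 0, 0, 0])

```text
time: 43.6
eef_pos: [0.4399, -0.3256, 0.1818]
tcp_rot: [0.0, -0.46, 0.888, 0.0]
contact_force: [-1.0, 0.4, -0.6]
grip_width: 0.749
grip_force: 0.0
```

Request:
step_arm(moves=[0.25, 0, -0.065, -0.4, 0, 0, 0, 0.25, 0, -0.065, -0.8, 0, 0, 0, 0.25, 0, -0.065, -1, 0, 0, 0, 0.25, 0, -0.065, -1, 0, 0, 0, 0.25, 0, -0.065, -1, 0, 0, 0])

```text
time: 44.1
eef_pos: [0.4396, -0.3303, 0.0829]
tcp_rot: [0.0, -0.462, 0.887, 0.0]
contact_force: [0.6, 0.3, 0.7]
grip_width: 0.751
grip_force: 0.0
```

Request:
step_arm(moves=[0.25, 0, 0, -0.25, 0, 0, 0, 0.25, 0, 0, -0.45, 0, 0, 0, 0.25, 0, 0, -0.64, 0, 0, 0, 0.25, 0, 0, -0.64, 0, 0, 0, 0.4, 0, 0, -0.64, 0, 0, 0, 0.6, 0, 0, -0.64, 0, 0, 0, 0.6, 0, 0, -0.64, 0, 0, 0, 0.6, 0, 0, -0.64, 0, 0, 0, 0.6, 0, 0, -0.64, 0, 0, 0])

```text
time: 45.0
eef_pos: [0.4402, -0.3324, 0.0202]
tcp_rot: [0.001, -0.461, 0.887, -0.001]
contact_force: [0.3, 2.5, 7.5]
grip_width: 0.552
grip_force: 31.5
```

Request:
step_arm(moves=[0.6, 0, 0, 0.1, 0, 0, 0, 0.6, 0, 0, 0.3, 0, 0, 0, 0.6, 0, 0, 0.6, 0, 0, 0, 0.6, 0, 0, 0.9, 0, 0, 0, 0.6, 0, 0, 1, 0, 0, 0, 0.6, 0, 0, 1, 0, 0, 0])

```text
time: 45.6
eef_pos: [0.4399, -0.3327, 0.1203]
tcp_rot: [0.001, -0.461, 0.887, -0.002]
contact_force: [0.0, -0.5, -1.9]
grip_width: 0.553
grip_force: 31.3
```

```bash
python3 w.py
python3 - <<'E'
from h import *
s=telemetry.state();print(s['eef_pos'],s['tcp_rot'],s['grip_width'],s['grip_force'])
E
```

```text
top [154.5 187.3] [146 179  18  18 260] [0.612  0.2687 0.134 ]
top [152.9 213.4] [145 205  17  18 256] [0.5479 0.2707 0.134 ]
top [152.1 238.3] [143 229  19  20 313] [0.4873 0.271  0.134 ]
top [150.3 264.9] [141 256  20  19 324] [0.4238 0.2733 0.134 ]
   off line 0.0007
   off line 0.0004
   off line -0.0015
   off line -0.0015
side [210.2 346.2] [200 338  21  17 308] [0.6127 0.2719 0.134 ]
side [239. 354.] [229 345  21  21 329] [0.5482 0.274  0.134 ]
side [266.6 363.8] [256 352  22  28 460] [0.4862 0.2806 0.134 ]
   off line 0.0039
   off line 0.0037
   off line 0.0081
side [352.3 176.2] [344 170  16  15 171] [ 0.4601 -0.4235  0.05  ]
[ 0.43823424 -0.33141334  0.11695524] [-4.75445949e-04 -4.61185013e-01  8.87303336e-01  9.73516605e-04] 0.5543066340938484 31.311017274856567
```

Request:
step_arm(moves=[0.6, 0, 0.1, 0.15, 0, 0, -0.05, 0.6, 0, 0.3, 0.3, 0, 0, -0.1, 0.6, 0, 0.5, 0.45, 0, 0, -0.15, 0.6, 0, 0.75, 0.5, 0, 0, -0.2, 0.6, 0, 1, 0.5, 0, 0, -0.25])

```text
time: 46.3
eef_pos: [0.4388, -0.2312, 0.1679]
tcp_rot: [-0.0, -0.277, 0.961, 0.0]
contact_force: [-0.2, 0.0, -1.3]
grip_width: 0.552
grip_force: 31.3
```

Request:
step_arm(moves=[0.6, 0, 0.25, 0, 0, 0, -0.05, 0.6, 0, 0.5, 0, 0, 0, -0.1, 0.6, 0, 0.75, 0, 0, 0, -0.15, 0.6, 0, 1, 0, 0, 0, -0.2])

```text
time: 46.7
eef_pos: [0.4382, -0.1308, 0.1671]
tcp_rot: [-0.001, -0.124, 0.992, 0.0]
contact_force: [-0.1, 0.1, -1.2]
grip_width: 0.555
grip_force: 31.2
```

Request:
step_arm(moves=[0.6, -0.05, 0.25, 0, 0, 0, -0.05, 0.6, -0.1, 0.5, 0, 0, 0, -0.1, 0.6, -0.15, 0.75, 0, 0, 0, -0.15, 0.6, -0.2, 1, 0, 0, 0, -0.182])

```text
time: 47.1
eef_pos: [0.418, -0.0309, 0.1672]
tcp_rot: [-0.001, 0.019, 1.0, 0.0]
contact_force: [-0.6, 0.2, -0.3]
grip_width: 0.551
grip_force: 31.2
```

Request:
step_arm(moves=[0.6, -0.05, 0.25, 0, 0, 0, 0, 0.6, -0.1, 0.5, 0, 0, 0, 0, 0.6, -0.15, 0.75, 0, 0, 0, 0, 0.6, -0.2, 1, 0, 0, 0, 0])

```text
time: 47.5
eef_pos: [0.398, 0.0689, 0.1672]
tcp_rot: [-0.001, 0.017, 1.0, -0.0]
contact_force: [0.1, 0.2, -1.0]
grip_width: 0.552
grip_force: 31.3
```

Request:
step_arm(moves=[0.6, -0.05, 0.25, 0, 0, 0, 0, 0.6, -0.1, 0.5, 0, 0, 0, 0, 0.6, -0.15, 0.75, 0, 0, 0, 0, 0.6, -0.2, 1, 0, 0, 0, 0])

```text
time: 47.9
eef_pos: [0.3781, 0.1688, 0.1672]
tcp_rot: [-0.001, 0.017, 1.0, -0.0]
contact_force: [1.2, -0.1, -0.4]
grip_width: 0.55
grip_force: 31.3
```

Request:
step_arm(moves=[0.6, -0.05, 0.25, 0, 0, 0, 0, 0.6, -0.1, 0.5, 0, 0, 0, 0, 0.6, -0.15, 0.75, 0, 0, 0, 0, 0.6, -0.15, 1, 0, 0, 0, 0, 0.6, -0.15, 1, 0, 0, 0, 0])

```text
time: 48.4
eef_pos: [0.3637, 0.2701, 0.1671]
tcp_rot: [-0.001, 0.016, 1.0, -0.0]
contact_force: [0.2, -0.1, -0.9]
grip_width: 0.55
grip_force: 31.4
```

Request:
step_arm(moves=[0.6, 0, 0.09, 0, 0, 0, 0, 0.6, 0, 0.09, 0, 0, 0, 0, 0.6, 0, 0.09, -0.2, 0, 0, 0, 0.6, 0, 0.09, -0.4, 0, 0, 0, 0.6, 0, 0.09, -0.52, 0, 0, 0, 0.6, 0, 0.09, -0.6, 0, 0, 0, 0.6, 0, 0.09, -0.64, 0, 0, 0, 0.6, 0, 0.09, -0.66, 0, 0, 0, 0.6, 0, 0.09, -0.66, 0, 0, 0])

```text
time: 49.3
eef_pos: [0.3639, 0.2763, 0.1039]
tcp_rot: [0.0, 0.017, 1.0, -0.0]
contact_force: [-5.9, -6.7, 17.6]
grip_width: 0.553
grip_force: 33.4
```

Request:
step_arm(moves=[0.4, 0, 0, 0, 0, 0, 0, 0.3, 0, 0, 0, 0, 0, 0, 0.25, 0, 0, 0, 0, 0, 0, 0.25, 0, 0, 0, 0, 0, 0, 0.25, 0, 0, 0.2, 0, 0, 0, 0.25, 0, 0, 0.5, 0, 0, 0, 0.25, 0, 0, 0.8, 0, 0, 0, 0.25, 0, 0, 0.8, 0, 0, 0])

```text
time: 50.1
eef_pos: [0.3656, 0.2783, 0.1856]
tcp_rot: [0.002, 0.017, 1.0, 0.002]
contact_force: [0.7, 0.7, 0.4]
grip_width: 0.75
grip_force: 0.0
```

Request:
step_arm(moves=[0, 0, -0.4, 0, 0, 0, 0, 0, 0, -0.8, 0, 0, 0, 0, 0, 0, -1, 0, 0, 0, 0, 0, 0, -1, 0, 0, 0, 0])

```text
time: 50.5
eef_pos: [0.3633, 0.175, 0.1817]
tcp_rot: [-0.0, 0.018, 1.0, -0.0]
contact_force: [-0.1, 0.0, 0.1]
grip_width: 0.998
grip_force: 0.0
```

Request:
step_arm(moves=[0, 0, -0.4, 0, 0, 0, 0, 0, 0, -0.8, 0, 0, 0, 0, 0, 0, -1, 0, 0, 0, 0, 0, 0, -1, 0, 0, 0, 0])

```text
time: 50.9
eef_pos: [0.3639, 0.0758, 0.1819]
tcp_rot: [-0.0, 0.018, 1.0, -0.0]
contact_force: [0.2, 0.1, -0.4]
grip_width: 1.0
grip_force: 0.0
```

Request:
step_arm(moves=[0, 0, -0.4, 0, 0, 0, 0, 0, 0, -0.8, 0, 0, 0, 0, 0, 0, -1, 0, 0, 0, 0, 0, 0, -1, 0, 0, 0, 0])

```text
time: 51.3
eef_pos: [0.3645, -0.0238, 0.182]
tcp_rot: [-0.0, 0.018, 1.0, -0.0]
contact_force: [0.5, 0.3, -0.5]
grip_width: 1.0
grip_force: 0.0
```

```bash
python3 w.py
python3 - <<'E'
from h import *
shot('top','t9.png');shot('side','s9.png')
s=telemetry.state();print(s['eef_pos'],s['tcp_rot'],s['grip_width'],s['joints'])
E
```

```text
top [154.5 187.3] [146 179  18  18 261] [0.6119 0.2687 0.134 ]
top [152.9 213.4] [145 205  17  18 256] [0.5479 0.2707 0.134 ]
top [152.  238.2] [143 229  19  20 309] [0.4876 0.2712 0.134 ]
top [150.2 264.9] [141 256  20  19 322] [0.4238 0.2734 0.134 ]
top [147.9 290.8] [139 282  18  19 272] [0.3627 0.2771 0.134 ]
   off line 0.0006
   off line 0.0004
   off line -0.0013
   off line -0.0014
   off line 0.0001
side [210.1 346.1] [200 338  21  17 303] [0.613  0.2718 0.134 ]
side [239. 354.] [229 345  21  21 329] [0.5482 0.274  0.134 ]
side [266.6 363.8] [256 352  22  28 460] [0.4862 0.2806 0.134 ]
side [325.5 377.4] [315 368  22  20 355] [0.3639 0.2792 0.134 ]
   off line 0.0039
   off line 0.0037
   off line 0.0081
   off line 0.0022
side [361.5 172.4] [352 170  21   7 117] [ 0.4365 -0.4479  0.05  ]
side [352.5 191.1] [346 186  13  11 114] [ 0.4451 -0.3582  0.05  ]
[ 0.36408136 -0.02195433  0.18215295] [-1.04311793e-04  1.62362896e-02  9.99868174e-01  8.40553922e-05] 1.0013084111427175 [-6.03612052e-02 -1.17998202e-02 -4.34435122e-01  1.14837686e+00
  1.58744796e-04 -2.78872159e-02]
```

View pics/t9.png

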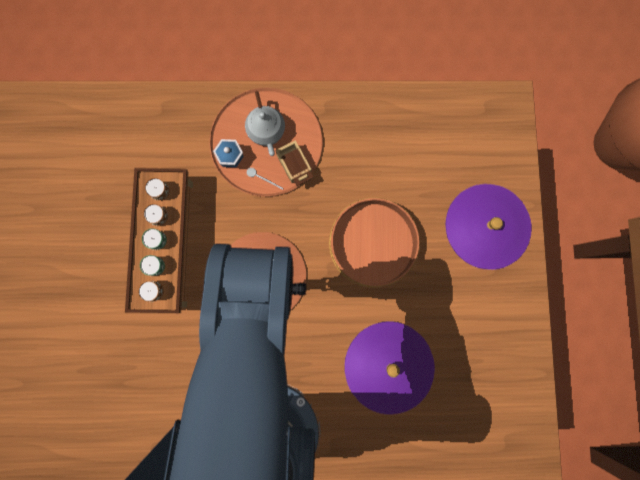

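View pics/s9.png

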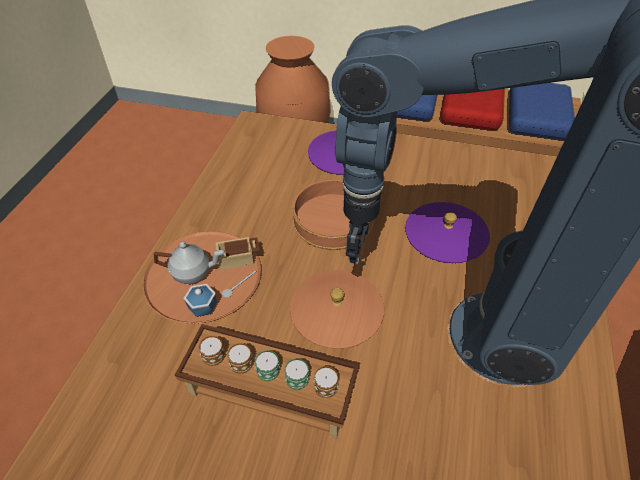

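All five candles stand in one row on the shelf's middle line (top px 148–155, rows 187–291). The caddy is empty, and the lid lies by px (265,270) with its knob at side px (337,296). I'll measure the caddy centre and confirm the lid's position.

Run:
```python
from h import *
def circ(f,ctr,R,sgn=1):
    # radial outermost strong edge between copper and wood via hue
    t=cv2.imread(f);h=cv2.cvtColor(t,cv2.COLOR_BGR2HSV);return t,h
t0,h0=circ('pics/t0.png',0,0);t9,h9=circ('pics/t9.png',0,0)
for nm,h in(('lid0',h0),('caddy9',h9)):
    m=((h[...,0]<=9)&(h[...,1]>90)).astype(np.uint8);k=np.zeros_like(m);cv2.circle(k,(376,242),56,1,-1);m*=k
    m=cv2.morphologyEx(m,cv2.MORPH_OPEN,np.ones((3,3)))
    n,l,st,ce=cv2.connectedComponentsWithStats(m);i=1+np.argmax(st[1:,4]);c=max(cv2.findContours((l==i).astype(np.uint8),0,2)[0],key=cv2.contourArea)
    hull=cv2.convexHull(c);e=cv2.fitEllipse(hull);print(nm,st[i],e,onz('top',*e[0],.06))
# rim edges by gradient in t9: print hue/val along horizontal and vertical lines through centre
g=h9
print('row242 L',[(u,*g[242,u].tolist()) for u in range(324,342)]);print('R',[(u,*g[242,u].tolist()) for u in range(410,430)])
print('col376 T',[(v,*g[v,376].tolist()) for v in range(192,208)]);print('B',[(v,*g[v,376].tolist()) for v in range(276,294)])
# lid knob from side view
s=cv2.imread('pics/s9.png');h=cv2.cvtColor(s,cv2.COLOR_BGR2HSV);m=((h[...,0]>=16)&(h[...,0]<32)&(h[...,1]>100)).astype(np.uint8)
m[:280]=0;m[310:]=0;m[:,:322]=0;m[:,352:]=0
n,l,st,ce=cv2.connectedComponentsWithStats(m);i=1+np.argmax(st[1:,4]);print(st[i],ce[i],onz('side',*ce[i],.054))
```

```text
lid0 [389 252   6   8  38] ((392.74664306640625, 255.43617248535156), (7.3302812576293945, 8.220332145690918), 99.68514251708984) [ 0.44479623 -0.31951056  0.06      ]
caddy9 [356 218   6   6  27] ((358.5212707519531, 219.05853271484375), (5.139649868011475, 8.613760948181152), 173.95594787597656) [ 0.54044048 -0.2337035   0.06      ]
row242 L [(324, 13, 153, 180), (325, 13, 152, 179), (326, 13, 152, 178), (327, 13, 153, 180), (328, 14, 155, 186), (329, 17, 153, 203), (330, 15, 151, 199), (331, 10, 151, 205), (332, 10, 152, 194), (333, 9, 148, 112), (334, 10, 145, 93), (335, 9, 149, 94), (336, 10, 143, 93), (337, 10, 153, 90), (338, 9, 143, 93), (339, 10, 154, 93), (340, 10, 141, 94), (341, 10, 147, 92)]
R [(410, 10, 152, 206), (411, 9, 148, 201), (412, 10, 149, 171), (413, 10, 149, 140), (414, 9, 150, 136), (415, 9, 146, 138), (416, 10, 149, 144), (417, 9, 149, 174), (418, 10, 150, 189), (419, 11, 151, 120), (420, 13, 159, 80), (421, 13, 160, 75), (422, 12, 147, 78), (423, 13, 151, 76), (424, 13, 158, 76), (425, 12, 152, 79), (426, 13, 154, 109), (427, 12, 152, 175), (428, 13, 152, 183), (429, 13, 155, 181)]
col376 T [(192, 12, 150, 175), (193, 13, 150, 178), (194, 12, 153, 177), (195, 13, 153, 178), (196, 13, 154, 179), (197, 14, 151, 183), (198, 11, 151, 193), (199, 10, 148, 172), (200, 9, 151, 118), (201, 9, 141, 87), (202, 9, 152, 79), (203, 10, 147, 97), (204, 10, 152, 170), (205, 9, 149, 207), (206, 9, 150, 211), (207, 9, 151, 210)]
B [(276, 9, 146, 96), (277, 10, 152, 94), (278, 8, 142, 97), (279, 9, 151, 93), (280, 10, 152, 94), (281, 10, 147, 97), (282, 9, 149, 94), (283, 9, 143, 91), (284, 9, 142, 88), (285, 11, 151, 86), (286, 13, 146, 82), (287, 14, 151, 76), (288, 12, 146, 70), (289, 13, 163, 64), (290, 12, 150, 68), (291, 12, 142, 70), (292, 12, 146, 68), (293, 13, 152, 67)]
[331 288  13  18 183] [336.75409836 296.21857923] [0.40071136 0.02532901 0.054     ]
```

The lid lies where I set it down, and the caddy centre (about 0.481, -0.274) agrees with the original lid position. I'll regrasp with the same finger axis and return it by the exact reverse translation.

Request:
step_arm(moves=[0, 0.36, 0.44, 0, 0, 0, 0.09, 0, 0.36, 0.44, 0, 0, 0, 0.18, 0, 0.36, 0.44, -0.2, 0, 0, 0.237, 0, 0.36, 0.44, -0.5, 0, 0, 0.237, 0, 0.36, 0.44, -0.8, 0, 0, 0.237, 0, 0.36, 0.44, -0.8, 0, 0, 0.237], newtons=60)

```text
time: 52.2
eef_pos: [0.3976, 0.0217, 0.0997]
tcp_rot: [-0.003, -0.169, 0.986, 0.0]
contact_force: [-0.6, 0.1, -0.2]
grip_width: 0.999
grip_force: 0.0
```

Request:
step_arm(moves=[0, 0, 0, -0.3, 0, 0, 0, 0, 0, 0, -0.61, 0, 0, 0, 0, 0, 0, -0.61, 0, 0, 0, 0.5, 0, 0, -0.61, 0, 0, 0, 1, 0, 0, -0.61, 0, 0, 0, 1, 0, 0, -0.61, 0, 0, 0, 1, 0, 0, -0.61, 0, 0, 0, 1, 0, 0, -0.61, 0, 0, 0, 1, 0, 0, -0.61, 0, 0, 0])

```text
time: 53.1
eef_pos: [0.4008, 0.0212, 0.0426]
tcp_rot: [0.001, -0.168, 0.986, 0.0]
contact_force: [-2.1, 0.1, 12.0]
grip_width: 0.354
grip_force: 58.3
```

Request:
step_arm(moves=[1, 0, 0, 0.05, 0, 0, 0, 1, 0, 0, 0.15, 0, 0, 0, 1, 0, 0, 0.35, 0, 0, 0, 1, 0, 0, 0.6, 0, 0, 0, 1, 0, 0, 0.85, 0, 0, 0, 1, 0, 0, 1, 0, 0, 0, 1, 0, 0, 1, 0, 0, 0])

```text
time: 53.8
eef_pos: [0.4012, 0.0211, 0.1436]
tcp_rot: [0.002, -0.168, 0.986, -0.0]
contact_force: [1.0, -0.3, -2.9]
grip_width: 0.354
grip_force: 59.7
```

Request:
step_arm(moves=[1, 0, -0.1, 0.15, 0, 0, 0, 1, 0, -0.25, 0.3, 0, 0, 0, 1, 0, -0.45, 0.4, 0, 0, 0, 1, 0.1, -0.65, 0.4, 0, 0, 0, 1, 0.2, -0.85, 0.4, 0, 0, 0, 1, 0.3, -1, 0.4, 0, 0, 0])

```text
time: 54.4
eef_pos: [0.4297, -0.08, 0.1806]
tcp_rot: [-0.001, -0.168, 0.986, 0.0]
contact_force: [-0.1, 0.2, -3.0]
grip_width: 0.352
grip_force: 60.0
```

Request:
step_arm(moves=[1, 0.05, -0.2, 0, 0, 0, 0, 1, 0.1, -0.4, 0, 0, 0, 0, 1, 0.15, -0.6, 0, 0, 0, 0, 1, 0.2, -0.8, 0, 0, 0, 0, 1, 0.3, -1, 0, 0, 0, 0])

```text
time: 54.9
eef_pos: [0.4591, -0.1795, 0.1804]
tcp_rot: [-0.001, -0.168, 0.986, 0.0]
contact_force: [0.8, 1.0, -2.5]
grip_width: 0.356
grip_force: 60.0
```

Request:
step_arm(moves=[1, 0.05, -0.2, 0, 0, 0, 0, 1, 0.1, -0.4, 0, 0, 0, 0, 1, 0.15, -0.6, 0, 0, 0, 0, 1, 0.2, -0.8, 0, 0, 0, 0, 1, 0.2, -0.95, 0, 0, 0, 0, 1, 0.2, -0.95, 0, 0, 0, 0, 1, 0.2, -0.95, 0, 0, 0, 0])

```text
time: 55.6
eef_pos: [0.4793, -0.2737, 0.1807]
tcp_rot: [-0.0, -0.168, 0.986, 0.001]
contact_force: [-1.0, 0.2, -2.9]
grip_width: 0.356
grip_force: 60.1
```

Request:
step_arm(moves=[1, 0, 0, -0.15, 0, 0, 0, 1, 0, 0, -0.35, 0, 0, 0, 1, 0, 0, -0.55, 0, 0, 0, 1, 0, 0, -0.65, 0, 0, 0, 1, 0, 0, -0.72, 0, 0, 0, 1, 0, 0, -0.72, 0, 0, 0])

```text
time: 56.2
eef_pos: [0.4797, -0.2734, 0.1089]
tcp_rot: [-0.0, -0.169, 0.986, 0.0]
contact_force: [-0.7, -0.1, -2.7]
grip_width: 0.355
grip_force: 60.2
```

Run:
```python
from h import *
b=shot('side')
cv2.imwrite('pics/p10.png',cv2.resize(b[130:270,265:405],(560,560))[:,:,::-1])
s=telemetry.state();print(s['eef_pos'],s['tcp_rot'],s['contact_force'])
```

```text
[ 0.4800497  -0.27372274  0.10955923] [ 3.75752426e-05 -1.68446250e-01  9.85710839e-01 -4.53735555e-05] [ 0.93089017 -0.31334159 -2.80702997]
```

View pics/p10.png

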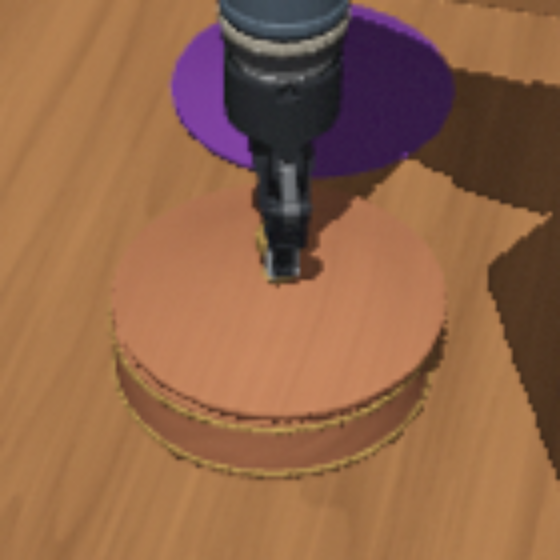

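The lid hovers about 14 mm above its seat, concentric with the caddy. I'll lower it, watching the force.

Request:
step_arm(moves=[1, 0, 0, -0.04, 0, 0, 0, 1, 0, 0, -0.08, 0, 0, 0, 1, 0, 0, -0.1, 0, 0, 0, 1, 0, 0, -0.12, 0, 0, 0, 1, 0, 0, -0.135, 0, 0, 0, 1, 0, 0, -0.14, 0, 0, 0, 1, 0, 0, -0.14, 0, 0, 0, 1, 0, 0, -0.14, 0, 0, 0])

```text
time: 57.05
eef_pos: [0.48, -0.274, 0.0967]
tcp_rot: [0.0, -0.168, 0.986, -0.0]
contact_force: [-5.2, 2.4, 12.2]
grip_width: 0.357
grip_force: 61.5
```

At this grip height the lid origin is at 0.0541 m, so it is home. I'll release and retreat.

Request:
step_arm(moves=[0.5, 0, 0, 0, 0, 0, 0, 0.3, 0, 0, 0, 0, 0, 0, 0, 0, 0, 0, 0, 0, 0, 0, 0, 0, 0, 0, 0, 0, 0, 0, 0, 0.2, 0, 0, 0, 0, 0, 0, 0.5, 0, 0, 0, 0, 0, 0, 1, 0, 0, 0, 0, 0, 0, 1, 0, 0, 0])

```text
time: 57.85
eef_pos: [0.4824, -0.2753, 0.2012]
tcp_rot: [0.003, -0.168, 0.986, -0.003]
contact_force: [0.9, -0.6, -0.4]
grip_width: 0.999
grip_force: 0.0
```

Request:
step_arm(moves=[0, -0.5, 0, 0, 0, 0, 0, 0, -1, 0, 0, 0, 0, 0, 0, -1, 0, 0, 0, 0, 0, 0, -1, 0, 0, 0, 0, 0])

```text
time: 58.25
eef_pos: [0.3793, -0.2741, 0.1956]
tcp_rot: [0.0, -0.168, 0.986, -0.0]
contact_force: [1.0, 0.6, 0.0]
grip_width: 0.998
grip_force: 0.0
```

Request:
step_arm(moves=[0, -0.4, 0.3, 0, 0, 0, 0, 0, -0.7, 0.7, 0, 0, 0, 0, 0, -0.7, 1, 0, 0, 0, 0, 0, -0.7, 1, 0, 0, 0, 0])

```text
time: 58.65
eef_pos: [0.3099, -0.1717, 0.1955]
tcp_rot: [0.0, -0.169, 0.986, 0.0]
contact_force: [-0.4, 0.1, -0.0]
grip_width: 1.001
grip_force: 0.0
```

```bash
python3 w.py | grep -A12 top | head -14
python3 - <<'E'
from h import *
t=shot('top','t11.png');s=shot('side','s11.png');A=[]
for n,im,(u,v) in(('top',t,(378,240)),('side',s,(334,193))):
    h=cv2.cvtColor(im,cv2.COLOR_RGB2HSV);m=((h[...,0]>=16)&(h[...,0]<32)&(h[...,1]>100)).astype(np.uint8)
    N,l,st,ce=cv2.connectedComponentsWithStats(m);k=l[v,u];print(n,k,st[k],ce[k])
for n in('s0','s11'):  # lid mask in side view for comparison with start
    im=cv2.imread(f'pics/{n}.png')[180:250,285:385];
    print(n,im.mean((0,1)))
d=cv2.absdiff(cv2.imread('pics/s0.png'),cv2.imread('pics/s11.png'))[175:250,285:385].max(2);print('changed px',(d>40).sum())
st=telemetry.state();print(st['eef_pos'],st['time'],st['contact_force'])
E
```

```text
top [154.5 187.3] [146 179  18  18 260] [0.612  0.2687 0.134 ]
top [152.9 213.4] [145 205  17  18 257] [0.5478 0.2707 0.134 ]
top [152.  238.2] [143 229  19  20 308] [0.4876 0.2712 0.134 ]
   off line 0.0007
   off line 0.0003
   off line -0.0013
side [210.1 346.1] [200 338  21  17 303] [0.613  0.2718 0.134 ]
side [239. 354.] [229 345  21  21 329] [0.5482 0.274  0.134 ]
side [266.6 363.8] [256 352  22  28 460] [0.4862 0.2806 0.134 ]
   off line 0.0039
   off line 0.0037
   off line 0.0081
top 16 [372 234  13  13 127] [377.59055118 240.23622047]
side 22 [329 187  11  17 146] [334.09589041 194.54109589]
s0 [ 73.15328571 109.77157143 162.16014286]
s11 [ 73.95157143 110.44685714 162.75285714]
changed px 314
[ 0.31065286 -0.17469551  0.19515943] 58.95 [-0.56412598 -0.89067727 -0.47579832]
```

The lid's knob is back within a pixel of its start. Two candles were not matched by the mask this time, so I'll clear the arm and compare the shelf numerically with the earlier pictures.

Request:
step_arm(moves=[0, 0, -0.4, 0, 0, 0, 0, 0, 0, -0.8, 0, 0, 0, 0, 0, 0, -1, 0, 0, 0, 0, 0, 0, -1, 0, 0, 0, 0])

```text
time: 59.35
eef_pos: [0.3102, -0.2769, 0.1948]
tcp_rot: [-0.0, -0.167, 0.986, -0.0]
contact_force: [0.5, -0.4, 0.6]
grip_width: 0.996
grip_force: 0.0
```

Request:
step_arm(moves=[0, 0, -0.4, 0, 0, 0, 0, 0, 0, -0.8, 0, 0, 0, 0, 0, 0, -1, 0, 0, 0, 0, 0, 0, -1, 0, 0, 0, 0])

```text
time: 59.75
eef_pos: [0.31, -0.3761, 0.1946]
tcp_rot: [-0.0, -0.167, 0.986, 0.0]
contact_force: [1.1, 0.4, 0.3]
grip_width: 1.002
grip_force: 0.0
```

```bash
sed -i 's/100<st\[i,4\]<500/60<st[i,4]<900/' w.py; python3 w.py | head -24
python3 - <<'E'
from h import *
for n,f,(x0,y0,x1,y1) in(('top','t9',(126,165,190,315)),('side','s9',(170,320,365,430))):
    d=cv2.absdiff(cv2.imread(f'pics/{f}.png'),shot(n)[:,:,::-1].copy())[y0:y1,x0:x1].max(2)
    ys,xs=np.where(d>40);print(n,len(xs),(xs.min()+x0,xs.max()+x0,ys.min()+y0,ys.max()+y0) if len(xs) else '')
E
```

```text
top [154.5 187.3] [146 179  18  18 261] [0.6119 0.2687 0.134 ]
top [152.9 213.4] [145 205  17  18 256] [0.5479 0.2707 0.134 ]
top [152.  238.2] [143 229  19  20 310] [0.4875 0.2711 0.134 ]
top [152.7 283.4] [139 265  28  38 624] [0.38   0.2663 0.134 ]
   off line 0.0006
   off line 0.0004
   off line -0.0014
   off line -0.01
side [210.1 346.1] [200 338  21  17 304] [0.613  0.2719 0.134 ]
side [238.8 353.5] [229 345  21  18 312] [0.549 0.273 0.134]
side [266.6 363.8] [256 352  22  28 460] [0.4862 0.2806 0.134 ]
side [317.5 372.7] [298 356  42  35 856] [0.3818 0.2735 0.134 ]
   off line 0.0039
   off line 0.0027
   off line 0.0081
   off line -0.0028
top 1030 (np.int64(139), np.int64(178), np.int64(255), np.int64(304))
side 1323 (np.int64(285), np.int64(357), np.int64(321), np.int64(397))
```

The green fourth candle has been knocked and now stands next to the fifth, off the line. I'll locate it by splitting the merged blob.

Run:
```python
from h import *
for n,(x0,y0,x1,y1) in(('top',(126,160,187,320)),('side',(170,310,370,430))):
    t=shot(n,n+'13.png');h=cv2.cvtColor(t,cv2.COLOR_RGB2HSV)
    m=((h[...,1]<40)&(h[...,2]>150)).astype(np.uint8);k=np.zeros_like(m);k[y0:y1,x0:x1]=1;m*=k
    m=cv2.morphologyEx(m,cv2.MORPH_CLOSE,np.ones((3,3)))
    D=cv2.distanceTransform(m,cv2.DIST_L2,5);N,l,st,ce=cv2.connectedComponentsWithStats((D>4.5).astype(np.uint8))
    for i in range(1,N):
        P=onz(n,*ce[i],.134);print(n,ce[i].round(1),st[i,4],P[:2].round(4),'off',(P[1]-.2725+.036*(P[0]-.488)).round(4))
t=cv2.imread('pics/top13.png');h=cv2.cvtColor(t,cv2.COLOR_BGR2HSV)
for v in range(246,306,2):print(v,''.join('W' if h[v,u,1]<40 and h[v,u,2]>150 else 'g' if 35<h[v,u,0]<95 else 'a' if h[v,u,1]<75 else '.' for u in range(132,182)))
```

```text
top [154.3 187.3] 58 [0.612  0.2692] off 0.0012
top [153.3 213.1] 57 [0.5485 0.2699] off -0.0004
top [152.  238.2] 74 [0.4876 0.2712] off -0.0013
top [156.2 274.6] 83 [0.4006 0.2587] off -0.0169
top [148.4 293.5] 72 [0.3564 0.2758] off -0.0014
side [210.4 345.7] 78 [0.6128 0.2709] off 0.0029
side [239.1 353.3] 84 [0.5486 0.2723] off 0.002
side [266.4 360.8] 97 [0.4888 0.2743] off 0.0019
side [309.6 365.6] 111 [0.4013 0.2623] off -0.0133
side [329.  377.7] 113 [0.3571 0.278 ] off 0.0007
246 ..............gWWWWWWWWWWggggggg..................
248 ..................aggggggggga.....................
250 ..................................................
252 ..................................................
254 ..................................................
256 ..................................................
258 ..................................................
260 ..................................................
262 ..................................................
264 ..................................................
266 ...................agWWWWWWWWWga..................
268 
[... 340 characters left out ...]
.....agWWWWWWWWWWWWWWWggggg.............
282 .................aWWWWWWWWWWWWggggg...............
284 .................aaaagWWWWggggaaa.................
286 ...........aWWWWWWWWWWW...a.......................
288 .........aWWWWWWWWWWWWWWa..aa.....................
290 ........aWWWWWWWWWWWWWWWWa........................
292 .......aWWWWWWWWWWWWWWWWWW........................
294 .......WWWWWWWWWWWWWWWWWWW...a....................
296 .......aWWWWWWWWWWWWWWWWWa..aa....................
298 ........aWWWWWWWWWWWWWWWW.........................
300 ..........WWWWWWWWWWWWWa..........................
302 ...........aaWWWWWWWa...aa........................
304 ..................................................
```

Candle E now stands upright at about (0.4005, 0.260), 15–17 mm off the line and touching candle D at (0.3565, 0.277). I'll go back, pick it up and return it to (0.425, 0.2745).

Request:
step_arm(moves=[0.25, 0.1, 0.4, 0, 0, 0, -0.09, 0.25, 0.2, 0.8, 0, 0, 0, -0.18, 0.25, 0.3, 1, 0, 0, 0, -0.237, 0.25, 0.3, 1, 0, 0, 0, -0.237], newtons=30)

```text
time: 60.55
eef_pos: [0.3406, -0.2715, 0.1957]
tcp_rot: [0.0, 0.017, 1.0, 0.0]
contact_force: [-1.1, -0.9, 0.7]
grip_width: 0.751
grip_force: 0.0
```

Request:
step_arm(moves=[0.25, 0.1, 0.4, 0, 0, 0, 0, 0.25, 0.2, 0.8, 0, 0, 0, 0, 0.25, 0.3, 1, 0, 0, 0, 0, 0.25, 0.3, 1, 0, 0, 0, 0])

```text
time: 60.95
eef_pos: [0.3707, -0.1723, 0.1956]
tcp_rot: [0.0, 0.015, 1.0, -0.0]
contact_force: [0.6, -0.7, -0.3]
grip_width: 0.753
grip_force: 0.0
```

Request:
step_arm(moves=[0.25, 0.1, 0.4, 0, 0, 0, 0, 0.25, 0.2, 0.8, 0, 0, 0, 0, 0.25, 0.3, 1, 0, 0, 0, 0, 0.25, 0.3, 1, 0, 0, 0, 0])

```text
time: 61.35
eef_pos: [0.4009, -0.0728, 0.1954]
tcp_rot: [0.0, 0.015, 1.0, -0.0]
contact_force: [-0.2, -0.7, 0.3]
grip_width: 0.751
grip_force: 0.0
```

Request:
step_arm(moves=[0.25, 0, 0.4, 0, 0, 0, 0, 0.25, 0, 0.8, 0, 0, 0, 0, 0.25, 0, 1, 0, 0, 0, 0, 0.25, 0, 1, 0, 0, 0, 0])

```text
time: 61.75
eef_pos: [0.4, 0.0267, 0.1954]
tcp_rot: [0.0, 0.016, 1.0, -0.0]
contact_force: [0.1, -0.9, -0.0]
grip_width: 0.752
grip_force: 0.0
```

Request:
step_arm(moves=[0.25, 0, 0.4, 0, 0, 0, 0, 0.25, 0, 0.8, 0, 0, 0, 0, 0.25, 0, 1, 0, 0, 0, 0, 0.25, 0, 1, 0, 0, 0, 0])

```text
time: 62.15
eef_pos: [0.4005, 0.1265, 0.1952]
tcp_rot: [0.0, 0.016, 1.0, -0.0]
contact_force: [0.6, -1.1, -0.0]
grip_width: 0.753
grip_force: 0.0
```

Request:
step_arm(moves=[0.25, 0, 0.4, 0, 0, 0, 0, 0.25, 0, 0.8, 0, 0, 0, 0, 0.25, 0, 1, 0, 0, 0, 0, 0.25, 0, 1, 0, 0, 0, 0])

```text
time: 62.55
eef_pos: [0.4008, 0.2263, 0.1951]
tcp_rot: [0.0, 0.016, 1.0, -0.0]
contact_force: [-0.8, -0.4, -0.5]
grip_width: 0.747
grip_force: 0.0
```

Request:
step_arm(moves=[0.25, 0.01, 0.17, 0, 0, 0, 0, 0.25, 0.01, 0.34, 0, 0, 0, 0, 0.25, 0.01, 0.34, 0, 0, 0, 0, 0.25, 0.01, 0.34, 0, 0, 0, 0])

```text
time: 62.95
eef_pos: [0.4013, 0.2583, 0.1952]
tcp_rot: [-0.0, 0.017, 1.0, -0.001]
contact_force: [0.2, 0.4, -0.1]
grip_width: 0.749
grip_force: 0.0
```

Run:
```python
from h import *
s=telemetry.state();print(s['eef_pos'],s['tcp_rot'],s['grip_width'])
t=shot('side');h=cv2.cvtColor(t,cv2.COLOR_RGB2HSV)
m=((h[...,1]<40)&(h[...,2]>150)).astype(np.uint8);m[:310]=0;m[430:]=0;m[:,:170]=0;m[:,370:]=0
D=cv2.distanceTransform(cv2.morphologyEx(m,cv2.MORPH_CLOSE,np.ones((3,3))),cv2.DIST_L2,5);N,l,st,ce=cv2.connectedComponentsWithStats((D>4.5).astype(np.uint8))
for i in range(1,N):print(ce[i].round(1),onz('side',*ce[i],.134)[:2].round(4))
```

```text
[0.40130354 0.25831842 0.1951787 ] [-1.32442864e-04  1.72922424e-02  9.99850336e-01 -5.16953752e-04] 0.7493705458236188
[210.4 345.7] [0.6128 0.2709]
[239.  353.3] [0.5488 0.2725]
[266.2 360.8] [0.4891 0.2745]
[310.8 370.4] [0.3961 0.272 ]
[329.  377.6] [0.3572 0.2779]
```

Request:
step_arm(moves=[0.25, 0, 0, -0.3, 0, 0, 0, 0.25, 0, 0, -0.5, 0, 0, 0, 0.25, 0, 0, -0.7, 0, 0, 0, 0.25, 0, 0, -0.85, 0, 0, 0, 0.25, 0, 0, -0.93, 0, 0, 0, 0.25, 0, 0, -0.93, 0, 0, 0, 0.25, 0, 0, -0.93, 0, 0, 0])

```text
time: 63.7
eef_pos: [0.4013, 0.2597, 0.1028]
tcp_rot: [0.0, 0.017, 1.0, 0.0]
contact_force: [0.2, -0.5, 0.2]
grip_width: 0.748
grip_force: 0.0
```

Request:
step_arm(moves=[0.35, 0, 0, 0, 0, 0, 0, 0.4, 0, 0, 0, 0, 0, 0, 0.45, 0, 0, 0, 0, 0, 0, 0.6, 0, 0, 0, 0, 0, 0, 0.6, 0, 0, 0, 0, 0, 0, 0.6, 0, 0, 0, 0, 0, 0])

```text
time: 64.3
eef_pos: [0.4013, 0.2602, 0.1031]
tcp_rot: [0.001, 0.017, 1.0, 0.0]
contact_force: [-0.9, -1.2, 5.6]
grip_width: 0.553
grip_force: 29.9
```

Request:
step_arm(moves=[0.6, 0, 0, 0.05, 0, 0, 0, 0.6, 0, 0, 0.1, 0, 0, 0, 0.6, 0.1, 0.05, 0.1, 0, 0, 0, 0.6, 0.2, 0.1, 0.1, 0, 0, 0, 0.6, 0.24, 0.145, 0.1, 0, 0, 0, 0.6, 0.24, 0.145, 0.1, 0, 0, 0, 0.6, 0.24, 0.145, 0.06, 0, 0, 0, 0.6, 0.24, 0.145, 0.03, 0, 0, 0, 0.6, 0.24, 0.145, 0, 0, 0, 0, 0.6, 0.24, 0.145, 0, 0, 0, 0])

```text
time: 65.3
eef_pos: [0.4245, 0.2743, 0.1031]
tcp_rot: [0.0, 0.017, 1.0, 0.0]
contact_force: [-3.9, -2.7, 11.6]
grip_width: 0.551
grip_force: 32.1
```

Request:
step_arm(moves=[0.4, 0, 0, 0, 0, 0, 0, 0.3, 0, 0, 0, 0, 0, 0, 0.25, 0, 0, 0, 0, 0, 0, 0.25, 0, 0, 0, 0, 0, 0, 0.25, 0, 0, 0.2, 0, 0, 0, 0.25, 0, 0, 0.5, 0, 0, 0, 0.25, 0, 0, 0.9, 0, 0, 0, 0.25, 0, 0, 0.9, 0, 0, 0])

```text
time: 66.1
eef_pos: [0.427, 0.2759, 0.1968]
tcp_rot: [0.003, 0.017, 1.0, 0.002]
contact_force: [1.1, 0.1, 0.5]
grip_width: 0.746
grip_force: 0.0
```

Request:
step_arm(moves=[0.25, 0, -0.4, 0, 0, 0, 0, 0.25, 0, -0.8, 0, 0, 0, 0, 0.25, 0, -1, 0, 0, 0, 0, 0.25, 0, -1, 0, 0, 0, 0])

```text
time: 66.5
eef_pos: [0.4246, 0.1725, 0.192]
tcp_rot: [-0.0, 0.018, 1.0, -0.0]
contact_force: [0.2, 1.0, -0.3]
grip_width: 0.746
grip_force: 0.0
```

Request:
step_arm(moves=[0.25, -0.1, -0.4, 0, 0, 0, 0, 0.25, -0.3, -0.8, 0, 0, 0, 0, 0.25, -0.3, -1, 0, 0, 0, 0, 0.25, -0.3, -1, 0, 0, 0, 0])

```text
time: 66.9
eef_pos: [0.3946, 0.0734, 0.1922]
tcp_rot: [0.0, 0.018, 1.0, -0.0]
contact_force: [0.2, 0.7, 0.0]
grip_width: 0.75
grip_force: 0.0
```

Request:
step_arm(moves=[0.25, -0.1, -0.4, 0, 0, 0, 0, 0.25, -0.3, -0.8, 0, 0, 0, 0, 0.25, -0.3, -1, 0, 0, 0, 0, 0.25, -0.3, -1, 0, 0, 0, 0])

```text
time: 67.3
eef_pos: [0.3654, -0.0263, 0.1922]
tcp_rot: [0.0, 0.018, 1.0, -0.0]
contact_force: [0.4, 0.7, -0.6]
grip_width: 0.752
grip_force: 0.0
```

Request:
step_arm(moves=[0.25, -0.1, -0.4, 0, 0, 0, 0, 0.25, -0.3, -0.8, 0, 0, 0, 0, 0.25, -0.3, -1, 0, 0, 0, 0, 0.25, -0.3, -1, 0, 0, 0, 0, 0.25, -0.3, -1, 0, 0, 0, 0, 0.25, -0.3, -1, 0, 0, 0, 0])

```text
time: 67.9
eef_pos: [0.3355, -0.1244, 0.1921]
tcp_rot: [-0.0, 0.016, 1.0, 0.0]
contact_force: [-0.2, -0.5, -0.1]
grip_width: 0.748
grip_force: 0.0
```

Run:
```python
from h import *
for n,(x0,y0,x1,y1) in(('top',(126,160,187,320)),('side',(170,310,370,430))):
    t=shot(n,n+'14.png');h=cv2.cvtColor(t,cv2.COLOR_RGB2HSV)
    m=((h[...,1]<40)&(h[...,2]>150)).astype(np.uint8);k=np.zeros_like(m);k[y0:y1,x0:x1]=1;m*=k
    m=cv2.morphologyEx(m,cv2.MORPH_CLOSE,np.ones((3,3)))
    D=cv2.distanceTransform(m,cv2.DIST_L2,5);N,l,st,ce=cv2.connectedComponentsWithStats((D>4.5).astype(np.uint8))
    for i in range(1,N):
        P=onz(n,*ce[i],.134);print(n,ce[i].round(1),st[i,4],P[:2].round(4),'off',(P[1]-.2725+.036*(P[0]-.488)).round(4))
h=cv2.cvtColor(cv2.imread('pics/side14.png'),cv2.COLOR_BGR2HSV);m=((h[...,0]>=16)&(h[...,0]<32)&(h[...,1]>100)).astype(np.uint8)
N,l,st,ce=cv2.connectedComponentsWithStats(m);k=l[193,334];print('knob',st[k],ce[k])
a=cv2.imread('pics/s0.png')[225:250,290:378];b=cv2.imread('pics/side14.png')[225:250,290:378];d=cv2.absdiff(a,b).max(2);print('rim diff px',(d>50).sum(),d.size)
s=telemetry.state();print(s['eef_pos'],s['contact_force'],s['time'])
```

```text
top [154.3 187.3] 58 [0.612  0.2692] off 0.0012
top [153.3 213.1] 57 [0.5485 0.2699] off -0.0004
top [151.9 238.2] 73 [0.4875 0.2713] off -0.0012
top [150.3 264.7] 75 [0.4243 0.2734] off -0.0014
top [148.2 293.7] 71 [0.3559 0.2762] off -0.0011
side [210.4 345.7] 78 [0.6128 0.2709] off 0.0029
side [239.1 353.3] 84 [0.5486 0.2723] off 0.002
side [266.4 360.8] 96 [0.4887 0.2743] off 0.0019
side [296.2 369. ] 105 [0.4252 0.2765] off 0.0017
side [329.4 377.8] 108 [0.3564 0.2781] off 0.0008
knob [329 187  11  17 146] [334.09589041 194.54109589]
rim diff px 154 2200
[ 0.33534436 -0.12443286  0.19217263] [-0.16690558  0.29229131  0.05406239] 68.0
```

```bash
python3 -c "
from rig import job
print(job.close_job())"
```

```text
the job is handed in; nothing more can be done
None
```

The job is handed in, with no verdict returned: all five candles stand in one row within about 3 mm of the shelf's middle line (one knocked aside mid-run was put back), the lid is seated on the empty caddy, and nothing was dropped.

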